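# Open the interlocked fume valves of the digester's suction manifold

### The job

Before the digester is started, open all three suction valves: push each red lever a quarter turn clockwise, seen from above, until it lies along its pipe, fully home on its stop. A locking box under the levers lets them move only one after the other, in an order set by how the hoses are plumbed and not visible from outside, so try a lever gently: if it stops after its bit of play, leave it and try another, and come back to it once another is fully home. Never force a lever, leave the other things on the bench alone, and let go of the levers at the end.

Things in the scene. Friction and masses are not known exactly. Their poses are not given: they have to be found in the camera images.
- manifold: Suction manifold fixed to the bench: white base 200 x 470 mm, header pipe on its far edge, 3 grey ball valves 150 mm apart with black hoses to the robot, grey locking box (94 x 416 mm, top 118 mm high) over their stems, a red lever on each stem. Origin: below the middle valve's axis, at bench height; x to the header, y to the left valve, z up. Extent in x -156 to +130 mm. Bears 20 N at most.
- lever_left (a joint): Angle of the left (+y) lever, rad: 0 shut (arm along the manifold's +y), growing clockwise seen from above, to 1.571 fully open on its stop (arm along the manifold's +x, to the header). Levers run at 3 to 6 N pushed 85 mm from the axis, slightly stiffer over the last 20 degrees, and stay where left. More than 20 N bends the locking slides.
- left_axis (a point): Point on the left (+y) lever's upright turning axis, 146 mm above the bench (mid-height of the arm); fixed to the manifold. Red arm 16 mm thick, 135 to 157 mm above the bench, its rounded end 108 mm from the axis, 17 mm free under it.
- left_tip (a point): Point in the left (+y) lever's arm, 100 mm from its axis, in its middle plane, 146 mm above the bench; swings with the lever.
- lever_mid (a joint): Angle of the middle lever, rad: 0 shut (arm along the manifold's +y), growing clockwise seen from above, to 1.571 fully open on its stop (arm along the manifold's +x, to the header). Slides in the box hold two levers at the start; the free one, fully home, frees a second, that one the third. Which is which varies.
- mid_axis (a point): Point on the middle lever's upright turning axis, 146 mm above the bench (mid-height of the arm); fixed to the manifold. Red hub 34 mm across, 160 mm high; 25 mm lie between its rim and the end of the right lever when shut. All levers are alike.
- mid_tip (a point): Point in the middle lever's arm, 100 mm from its axis, in its middle plane, 146 mm above the bench; swings with the lever.
- lever_right (a joint): Angle of the right (-y) lever, rad: 0 shut (arm along the manifold's +y), growing clockwise seen from above, to 1.571 fully open on its stop (arm along the manifold's +x, to the header). A held lever yields only 6 to 10 degrees from shut, then resists like a stiff spring (about 5 N per mm); the stop at the end feels the same. 20 N is too much.
- right_axis (a point): Point on the right (-y) lever's upright turning axis, 146 mm above the bench (mid-height of the arm); fixed to the manifold. Red hub and arm like the others.
- right_tip (a point): Point in the right (-y) lever's arm, 100 mm from its axis, in its middle plane, 146 mm above the bench; swings with the lever.
- wash_bottle: White wash bottle, 68 mm across, 205 mm tall with its bent spout, standing left of the manifold. Origin: centre of its underside. Not part of the job.
- beaker: Empty glass beaker, 74 mm across, 95 mm tall, standing right of the manifold. Origin: centre of its underside. Not part of the job.
- spare_nut: Spare grey union nut, 52 mm across, 24 mm tall, lying left of the manifold. Origin: centre of its underside. Not part of the job.

How it is judged:
By the outcome, as a careful person would: the job done as asked, in the order asked, and still so for the second after the job is handed in, with the robot touching nothing.
It also fails if it takes over 72 s, if anything falls off the work surface, if the arm or the gripper's body presses on something with over 40 N, if the wrist force passes 120 N, or if a joint passes its speed limit or range.

### The arm

A 6-joint arm with a two-finger parallel gripper is mounted at the origin on the work surface. World frame = base frame: x ahead of the robot, y to its left, z up, the work surface at z = 0. Lengths are in m, angles in rad, forces in N, time in s.
With the tool pointing down it reaches from about 0.275 to 0.725 m from the base axis. Payload 15.9 kg.
Tool frame: the origin (TCP) lies midway between the tips of the shut fingers; the grasp point (between the pads) lies 19 mm behind it; z points along the fingers, y is the direction in which the jaws open and shut (so a half turn about z gives the same grasp; the last joint's range is limited). The gripper opens to 85 mm and grips with 20 to 120 N. Pads are 22 mm wide; open, the fingers measure 114 mm over their backs; the gripper's body (76 mm by 85 mm) begins 54 mm behind the grasp point. The pads swing forward as they close: fully open they stand 13 mm farther back than shut.
Start: joints at [1.174, 0.213, -0.034, 1.323, 0, 1.571], TCP at [0.193, 0.461, 0.231] pointing down, gripper open.
Joint ranges: [-2.98, 2.98], [-0.74, 1.72], [-1.14, 1.35], [-2.1, 2.04], [-1.57, 1.44], [-3.14, 3.14]. Speed limits (rad/s): [1.89, 1.89, 2.39, 2.57, 3.14, 3.14].

### API

Orientations are given as a 3x3 rotation matrix whose columns are the frame's x, y, z axes.
In Python, from rig import * gives the robot as it stands.
- The arm moves only by the shell command python3 -m crank 'ROWS' [FORCE]. ROWS is JSON, a list of rows, each a list of 3 entries, a list of its own where there are three numbers: the finger opening in m, from 0 to 0.0854, then the shift along the tool's x, y, z in m, then the turn, a rotation vector about the tool's x, y, z in rad. A call has 1 to 12 rows; each row shifts and turns the commanded pose from where the row before left it, along the tool's axes as they then stand; what a row does not reach is not made up. A row lasts 1/12 s, in which the tool goes at most 41.7 mm and 7.16 degrees, less where a joint would pass 70% of its speed; a pose out of reach is approached as far as the arm can. A call is refused whole if a number of a shift passes 0.0417 or a number of a turn 0.125, either way. A call with a gripper value outside its range is refused whole. The fingers move at their own pace and stop on an object; FORCE is the grip in N (left out, the last holds). Time passes only in rows, so rows that do not move let the fingers close. It gives the time, the measured TCP pose, the force and the opening at its end, in the units of the state.
- state(): the state, without advancing time (a new reading comes with each control period).
- capture(name): name is "side" or "top"; returns a dict with "pixels" (384x512x3 uint8, red, green, blue), "mtx" (3x3 intrinsics, pixels), "rvec" (rotation vector, rad) and "tvec" (3), from world to camera coordinates, as OpenCV has them. Camera axes: x right, y down, z forward; pixel columns grow to the right and rows downward; lengths in m; the calibration is good to about 2 mm. A picture is of the moment at which its call begins. There is no depth.
- close_job(): hands the job in, once; it reports no verdict.
The state is a dict: "t": time; "joint_positions": joint angles; "qvel": joint speeds; "effort": joint torques, N m; "position": TCP position; "tool_rot": TCP orientation; "force": force on the tool from outside, world axes, zero at the start; "moment": the same for the moment, N m; "opening": opening from 0.0 (shut) to 1.0 (fully open).
Only numpy, scipy, OpenCV 4.12 (cv2) and the standard library are available. Lean on these libraries where they do the work, as an engineer would, in place of code of your own. Each camera call takes 0.05 s, during which the arm holds its last target.

## Working session

There is one attempt and no reset: what is moved stays moved. The work goes in short steps, Python scripts to look and compute and a shell command to move; the robot and the scene stay as the last step left them, time stands still between calls to the robot, and variables do not carry over. Pictures are saved under pics/ and viewed, and the job is handed in when it is done.

```bash
ls; mkdir -p pics
python3 - <<'E'
from rig import *
import cv2
s=state();print(s)
for n in("side","top"):
    c=capture(n);cv2.imwrite(f"pics/{n}0.png",c["pixels"][:,:,::-1]);print(n,c["mtx"],c["rvec"],c["tvec"])
E
```

```text
pics
{'t': 0.0, 'joint_positions': array([ 1.17400011e+00,  2.13350673e-01, -3.50541240e-02,  1.32351553e+00,
        9.30326391e-07,  1.57081379e+00]), 'qvel': array([-1.68494724e-03, -3.15630345e-05,  2.29875123e-03, -7.58827036e-04,
        5.26148879e-04, -3.83696694e-04]), 'effort': array([ 3.09320843e-03, -6.86159992e+01,  4.87119555e+01,  1.76701311e-02,
        2.37194981e-04,  1.63731727e-05]), 'position': array([0.19309871, 0.46083284, 0.23082088]), 'tool_rot': array([[-9.22297128e-01,  3.86481331e-01, -4.35244066e-04],
       [ 3.86481576e-01,  9.22296545e-01, -1.03630724e-03],
       [ 9.10698394e-07, -1.12399700e-03, -9.99999368e-01]]), 'force': array([ 0.53580883,  0.80830434, -0.30111957]), 'moment': array([ 0.02876714, -0.02264021,  0.00422218]), 'opening': 1.0011064147780524}
side [[483.70832916   0.         255.32427446]
 [  0.         483.70832916 189.7951406 ]
 [  0.           0.           1.        ]] [ 1.67349209  1.89631837 -0.79104862] [ 0.10518075 -0.29885834  2.05558249]
top [[429.00662059   0.         258.02436584]
 [  0.         429.00662059 193.93757995]
 [  0.           0.           1.        ]] [ 2.13761468 -2.10981112  0.19134375] [-0.02697685  0.55521877  1.39832654]
```

View pics/side0.png

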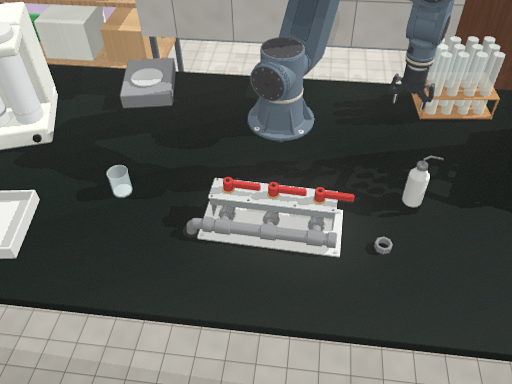

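View pics/top0.png

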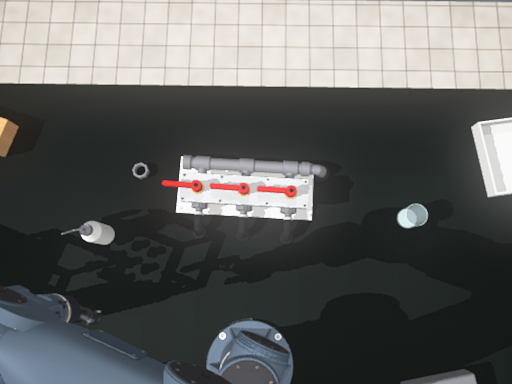

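The side view shows three shut red levers, with hubs near (228,184), (273,189) and (320,195). In the top view the hubs are near (197,186), (243,188) and (291,191), with the arms pointing left. The wash bottle and nut are on the left, and the beaker is on the right. I'll enlarge the top view to measure.

Run:
```python
import cv2
a=cv2.imread("pics/top0.png")[145:225,150:330];cv2.imwrite("pics/top0z.png",cv2.resize(a,None,fx=4.4,fy=4.4,interpolation=cv2.INTER_CUBIC))
a=cv2.imread("pics/side0.png")[165:265,190:370];cv2.imwrite("pics/side0z.png",cv2.resize(a,None,fx=4.4,fy=4.4,interpolation=cv2.INTER_CUBIC))
```

```text
(no output)
```

View pics/top0z.png

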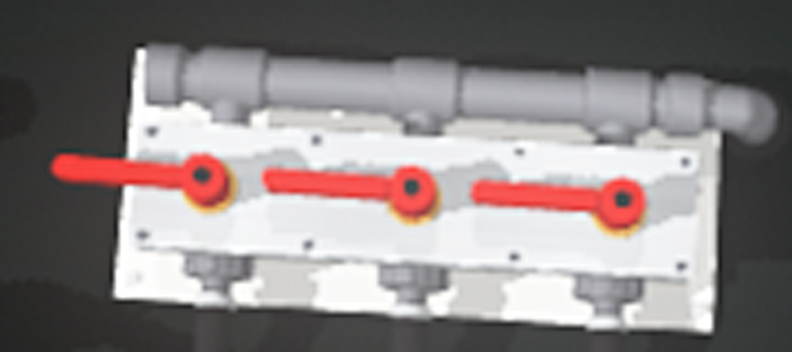

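View pics/side0z.png

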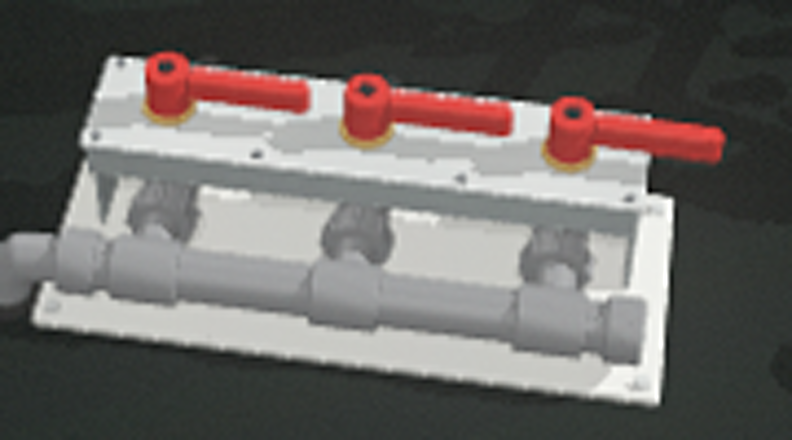

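The zoomed top view has the dark hub screws at crop (202,175), (411,187) and (622,200). In the zoomed side view they are at (166,66), (367,89) and (572,112), running right to left valve. I'll fit the manifold pose from these.

```bash
cat > h.py <<'E'
import numpy as np, cv2
from scipy.optimize import least_squares
from rig import *
def tip(mx,my,yaw,i,q=0,r=.1):  # i=+1 left,0,-1 right ; q lever angle
    c,s=np.cos(yaw),np.sin(yaw);R=np.array([[c,-s],[s,c]])
    return R@(np.array([r*np.sin(q),.15*i+r*np.cos(q)]))+[mx,my]
E
python3 - <<'E'
from h import *
T=(np.array([(202,175),(411,187),(622,200)])+.5)/4.4-.5+[150,145]
S=(np.array([(572,112),(367,89),(166,66)])+.5)/4.4-.5+[190,165]
ct,cs=capture("top"),capture("side")
def pr(c,P):return cv2.projectPoints(np.array(P,float),c["rvec"],c["tvec"],c["mtx"],None)[0][:,0]
def P(p):return [[*tip(*p,i,0,0),.160] for i in(1,0,-1)]
for cams in ([(ct,T)],[(cs,S)],[(ct,T),(cs,S)]):
    r=least_squares(lambda p:np.concatenate([(pr(c,P(p))-o).ravel() for c,o in cams]),[.5,0,0])
    print(r.x.round(4),r.fun.round(2))
p=r.x
for i,n in((1,'L'),(0,'M'),(-1,'R')):print(n,'axis',tip(*p,i,0,0).round(4),'tip',tip(*p,i).round(4), 'open',tip(*p,i,1.571).round(4))
print(pr(ct,[[*tip(*p,i,0,.108),.157] for i in(1,0,-1)]).round(1))
E
```

```text
[ 0.5562  0.0267 -0.0478] [-0.15 -0.05  0.1   0.07  0.04 -0.03]
[ 0.5534  0.027  -0.0445] [ 0.07  0.02 -0.1  -0.05  0.03  0.02]
[ 0.5553  0.0268 -0.0467] [-0.22  0.3   0.04  0.37 -0.01  0.21  0.    0.51 -0.19  0.36 -0.09  0.35]
L axis [0.5623 0.1767] tip [0.5669 0.2766] open [0.6622 0.172 ]
M axis [0.5553 0.0268] tip [0.5599 0.1267] open [0.6552 0.0222]
R axis [ 0.5483 -0.123 ] tip [ 0.5529 -0.0231] open [ 0.6482 -0.1277]
[[161.2 182.9]
 [208.8 185.7]
 [256.5 188.4]]
```

Both cameras agree within about 3 mm. My plan is to straddle each arm with the jaws 30 mm apart at r = 85 mm and sweep, turning the tool along with it. First I raise the tool and turn it so that tool y is along manifold -x.

```bash
python3 -m crank '[[0.03,[0,0,-0.01],[0,0,-0.12]],[0.03,[0,0,-0.01],[0,0,-0.12]],[0.03,[0,0,-0.01],[0,0,-0.12]],[0.03,[0,0,0],[0,0,-0.12]],[0.03,[0,0,0],[0,0,-0.12]],[0.03,[0,0,0],[0,0,-0.12]],[0.03,[0,0,0],[0,0,-0.12]],[0.03,[0,0,0],[0,0,-0.12]],[0.03,[0,0,0],[0,0,-0.12]],[0.03,[0,0,0],[0,0,-0.12]],[0.03,[0,0,0],[0,0,-0.12]],[0.03,[0,0,0],[0,0,-0.12]]]' 20; python3 -m crank '[[0.03,[0,0,0],[0,0,-0.12]],[0.03,[0,0,0],[0,0,-0.12]],[0.03,[0,0,0],[0,0,-0.12]],[0.03,[0,0,0],[0,0,-0.12]],[0.03,[0,0,0],[0,0,0]]]'
cat >> h.py <<'E'
PZ=(.5553,.0268,-.0467)
def rel(target,q=0):
    """shift in tool axes to world target (x,y,z), and yaw error to lever angle q"""
    s=state();R=s["tool_rot"];d=R.T@(np.array(target)-s["position"])
    w=np.pi+PZ[2]-q; a=np.arctan2(R[1,1],R[0,1])
    e=-(w-a); e=(e+np.pi)%(2*np.pi)-np.pi
    print("t",round(s["t"],2),"pos",s["position"].round(4),"shift",d.round(4),"turnz",round(e,4),"F",s["force"].round(2),"q",s["joint_positions"].round(2),"op",round(s["opening"],3))
E
python3 - <<'E'
from h import *
for i in (1,0,-1): rel([*tip(*PZ,i,0,.085),.26])
print(state()["tool_rot"].round(3))
E
```

```text
t: 1.2
position: [0.1932, 0.4611, 0.2612]
tool_rot: [[-0.498, -0.867, -0.0], [-0.867, 0.498, -0.0], [0.0, -0.0, -1.0]]
force: [1.3, -0.2, -0.6]
opening: 0.351
t: 1.62
position: [0.1932, 0.4611, 0.2612]
tool_rot: [[-0.041, -0.999, -0.0], [-0.999, 0.041, -0.0], [0.0, 0.0, -1.0]]
force: [-0.5, 1.4, -0.0]
opening: 0.353
t 1.62 pos [0.1932 0.4611 0.2612] shift [ 0.1839 -0.381   0.0012] turnz 0.0053 F [-0.46  1.36 -0.01] q [ 1.17  0.21  0.04  1.4  -0.   -0.36] op 0.353
t 1.62 pos [0.1932 0.4611 0.2612] shift [ 0.3339 -0.3802  0.0012] turnz 0.0053 F [-0.46  1.36 -0.01] q [ 1.17  0.21  0.04  1.4  -0.   -0.36] op 0.353
t 1.62 pos [0.1932 0.4611 0.2612] shift [ 0.4839 -0.3794  0.0013] turnz 0.0053 F [-0.46  1.36 -0.01] q [ 1.17  0.21  0.04  1.4  -0.   -0.36] op 0.353
[[-0.041 -0.999 -0.   ]
 [-0.999  0.041 -0.   ]
 [ 0.     0.    -1.   ]]
```

```bash
python3 -m crank '[[0.03,[0.0153,-0.03,0],[0,0,0.005]],[0.03,[0.0153,-0.03,0],[0,0,0]],[0.03,[0.0153,-0.03,0],[0,0,0]],[0.03,[0.0153,-0.03,0],[0,0,0]],[0.03,[0.0153,-0.03,0],[0,0,0]],[0.03,[0.0153,-0.03,0],[0,0,0]],[0.03,[0.0153,-0.03,0],[0,0,0]],[0.03,[0.0153,-0.03,0],[0,0,0]],[0.03,[0.0153,-0.03,0],[0,0,0]],[0.03,[0.0153,-0.03,0],[0,0,0]],[0.03,[0.0153,-0.03,0],[0,0,0]],[0.03,[0.0153,-0.03,0],[0,0,0]]]';python3 -m crank '[[0.03,[0,0,0],[0,0,0]]]'
python3 - <<'E'
from h import *
for i in (1,): rel([*tip(*PZ,i,0,.085),.132])
E
```

```text
t: 2.62
position: [0.5444, 0.2578, 0.2612]
tool_rot: [[-0.058, -0.998, -0.0], [-0.998, 0.058, 0.0], [-0.0, 0.0, -1.0]]
force: [-0.1, 0.8, 0.6]
opening: 0.351
t: 2.7
position: [0.5469, 0.2558, 0.26]
tool_rot: [[-0.061, -0.998, -0.0], [-0.998, 0.061, -0.001], [0.001, 0.0, -1.0]]
force: [1.4, -0.1, -0.4]
opening: 0.349
t 2.7 pos [0.5469 0.2558 0.26  ] shift [-0.0071 -0.019   0.128 ] turnz -0.0143 F [ 1.39 -0.06 -0.4 ] q [ 0.44  0.44  0.35  1.49 -0.   -1.07] op 0.349
```

```bash
python3 -m crank '[[0.03,[-0.0035,-0.0095,0.02],[0,0,-0.014]],[0.03,[-0.0035,-0.0095,0.02],[0,0,0]],[0.03,[0,0,0.02],[0,0,0]],[0.03,[0,0,0.02],[0,0,0]],[0.03,[0,0,0],[0,0,0]],[0.03,[0,0,0],[0,0,0]]]'
python3 - <<'E'
from h import *
for i in (1,): rel([*tip(*PZ,i,0,.085),.132])
for n,(y,x) in (("top",(140,130)),("side",(130,270))):
    a=capture(n)["pixels"][y:y+120,x:x+150,::-1];cv2.imwrite(f"pics/{n}1.png",cv2.resize(a,None,fx=4,fy=4,interpolation=cv2.INTER_CUBIC))
E
```

```text
t: 3.2
position: [0.5617, 0.265, 0.181]
tool_rot: [[-0.041, -0.999, -0.002], [-0.999, 0.041, -0.001], [0.001, 0.002, -1.0]]
force: [-0.1, 0.2, 0.8]
opening: 0.349
t 3.2 pos [0.5617 0.265  0.181 ] shift [ 0.0032 -0.0048  0.049 ] turnz 0.0055 F [-0.08  0.25  0.78] q [ 0.44  0.48  0.22  1.31  0.   -1.09] op 0.349
```

View pics/top1.png

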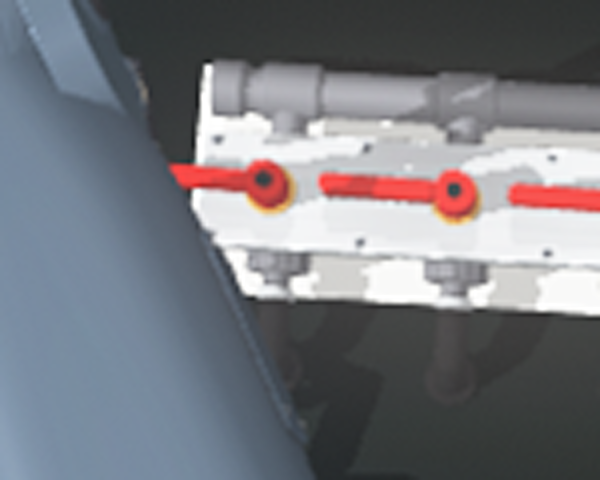

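View pics/side1.png

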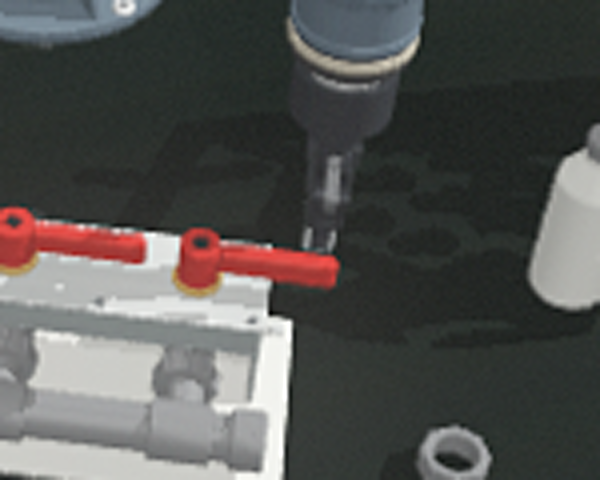

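The top view shows the forearm hiding the left arm's end. In the side view the finger tips at crop (320,235) are just above and behind the left arm's outer half, as planned. I'll correct the 5 mm and descend.

```bash
python3 -m crank '[[0.03,[0.003,-0.005,0],[0,0,0.005]],[0.03,[0,0,0],[0,0,0]],[0.03,[0,0,0.012],[0,0,0]],[0.03,[0,0,0],[0,0,0]]]'
python3 - <<'E'
from h import *
for i in (1,): rel([*tip(*PZ,i,0,.085),.132])
E
```

```text
t: 3.63
position: [0.5673, 0.2616, 0.1684]
tool_rot: [[-0.044, -0.999, -0.001], [-0.999, 0.044, -0.0], [0.0, 0.001, -1.0]]
force: [0.2, 0.3, -2.0]
opening: 0.352
t 3.63 pos [0.5673 0.2616 0.1684] shift [0.0001 0.001  0.0364] turnz 0.0024 F [ 0.16  0.26 -1.96] q [ 0.43  0.49  0.2   1.28 -0.   -1.09] op 0.352
```

```bash
python3 -m crank '[[0.03,[0,0.001,0.008],[0,0,0]],[0.03,[0,0,0.006],[0,0,0]],[0.03,[0,0,0],[0,0,0]]]';python3 -m crank '[[0.03,[0,0,0.01],[0,0,0]],[0.03,[0,0,0.011],[0,0,0]],[0.03,[0,0,0],[0,0,0]],[0.03,[0,0,0],[0,0,0]]]'
python3 - <<'E'
from h import *
for i in (1,): rel([*tip(*PZ,i,0,.085),.132])
for n,(y,x) in (("side",(150,270)),):
    a=capture(n)["pixels"][y:y+100,x:x+130,::-1];cv2.imwrite(f"pics/{n}2.png",cv2.resize(a,None,fx=5,fy=5,interpolation=cv2.INTER_CUBIC))
E
```

```text
t: 3.88
position: [0.5658, 0.2618, 0.1541]
tool_rot: [[-0.044, -0.999, -0.001], [-0.999, 0.044, -0.001], [0.001, 0.001, -1.0]]
force: [-0.5, 0.3, -0.0]
opening: 0.35
t: 4.22
position: [0.566, 0.2618, 0.1338]
tool_rot: [[-0.044, -0.999, -0.001], [-0.999, 0.044, -0.001], [0.001, 0.001, -1.0]]
force: [0.4, 0.8, 0.9]
opening: 0.352
t 4.22 pos [0.566  0.2618 0.1338] shift [ 0.0003 -0.0003  0.0018] turnz 0.0031 F [0.42 0.83 0.88] q [ 0.43  0.5   0.13  1.2  -0.   -1.09] op 0.352
```

View pics/side2.png

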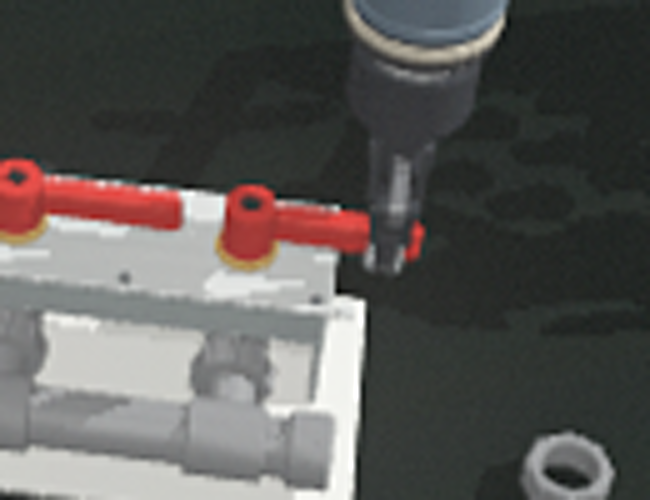

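The fingers straddle the left arm at about 85 mm. Next I close the 7 mm gap and push gently, step by step.

```bash
python3 -m crank '[[0.03,[0,-0.003,0],[0,0,0]],[0.03,[0,-0.003,0],[0,0,0]],[0.03,[0,0,0],[0,0,0]]]';python3 -m crank '[[0.03,[0.0002,-0.0017,0],[0,0,0.02]],[0.03,[0.0002,-0.0017,0],[0,0,0.02]],[0.03,[0,0,0],[0,0,0]]]';python3 -m crank '[[0.03,[0.0002,-0.0017,0],[0,0,0.02]],[0.03,[0,0,0],[0,0,0]]]'
python3 - <<'E'
from h import *
for i in (1,): rel([*tip(*PZ,i,0,.085),.132])
E
```

```text
t: 4.52
position: [0.5732, 0.2618, 0.1347]
tool_rot: [[-0.044, -0.999, 0.001], [-0.999, 0.044, 0.0], [-0.0, -0.001, -1.0]]
force: [0.7, 0.6, -0.7]
opening: 0.353
t: 4.77
position: [0.5759, 0.2611, 0.1344]
tool_rot: [[-0.086, -0.996, 0.0], [-0.996, 0.086, 0.0], [-0.0, -0.0, -1.0]]
force: [-0.4, -0.8, -0.5]
opening: 0.351
t: 4.93
position: [0.5774, 0.2608, 0.1343]
tool_rot: [[-0.105, -0.994, -0.0], [-0.994, 0.105, 0.0], [-0.0, 0.0, -1.0]]
force: [-1.6, 0.0, 0.3]
opening: 0.351
t 4.93 pos [0.5774 0.2608 0.1343] shift [0.0005 0.0112 0.0023] turnz -0.0586 F [-1.56  0.02  0.26] q [ 0.42  0.52  0.16  1.21  0.   -1.04] op 0.351
```

```bash
python3 -m crank '[[0.03,[0.0002,-0.0017,0],[0,0,0.02]],[0.03,[0,0,0],[0,0,0]]]';python3 -m crank '[[0.03,[0.0002,-0.0017,0],[0,0,0.02]],[0.03,[0,0,0],[0,0,0]]]';python3 -m crank '[[0.03,[0.0002,-0.0017,0],[0,0,0.02]],[0.03,[0,0,0],[0,0,0]]]'
```

```text
t: 5.1
position: [0.5792, 0.2605, 0.1343]
tool_rot: [[-0.125, -0.992, -0.0], [-0.992, 0.125, 0.0], [-0.0, 0.0, -1.0]]
force: [-1.7, 1.0, 0.4]
opening: 0.352
t: 5.27
position: [0.5809, 0.2601, 0.1343]
tool_rot: [[-0.145, -0.989, 0.0], [-0.989, 0.145, 0.0], [-0.0, -0.0, -1.0]]
force: [-1.5, 1.5, 0.1]
opening: 0.354
t: 5.43
position: [0.5826, 0.2596, 0.1343]
tool_rot: [[-0.165, -0.986, 0.0], [-0.986, 0.165, 0.0], [-0.0, -0.0, -1.0]]
force: [-1.8, 0.9, -0.4]
opening: 0.351
```

```bash
python3 -m crank '[[0.03,[0.0002,-0.0012,0],[0,0,0.014]],[0.03,[0,0,0],[0,0,0]]]'
python3 - <<'E'
from h import *
for n,(y,x) in (("side",(150,270)),):
    a=capture(n)["pixels"][y:y+100,x:x+130,::-1];cv2.imwrite(f"pics/{n}3.png",cv2.resize(a,None,fx=5,fy=5,interpolation=cv2.INTER_CUBIC))
E
```

```text
t: 5.6
position: [0.5836, 0.2593, 0.1343]
tool_rot: [[-0.178, -0.984, -0.0], [-0.984, 0.178, 0.0], [-0.0, 0.0, -1.0]]
force: [-2.0, 2.2, 0.5]
opening: 0.353
```

View pics/side3.png

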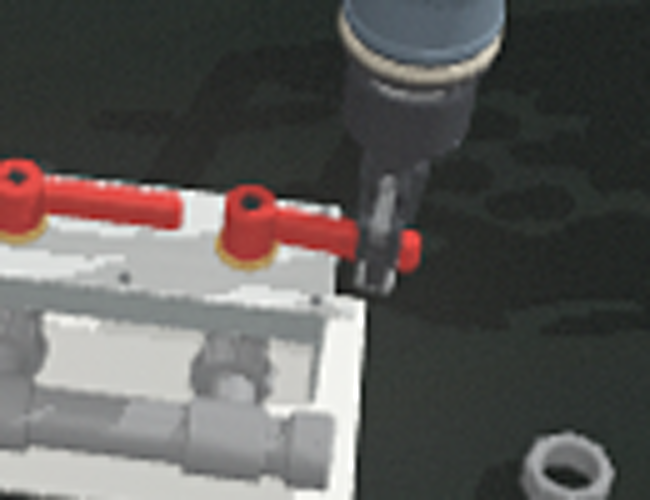

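The lever has followed the fingers about 6–7°. I'll continue in small steps.

```bash
python3 -m crank '[[0.03,[0.0002,-0.0012,0],[0,0,0.014]],[0.03,[0,0,0],[0,0,0]]]'
```

```text
t: 5.82
position: [0.5846, 0.2589, 0.1343]
tool_rot: [[-0.192, -0.981, -0.0], [-0.981, 0.192, 0.0], [-0.0, 0.0, -1.0]]
force: [-4.1, 2.8, 0.4]
opening: 0.351
```

```bash
python3 -m crank '[[0.03,[0.0002,-0.0012,0],[0,0,0.014]],[0.03,[0,0,0],[0,0,0]]]'
```

```text
t: 5.98
position: [0.5855, 0.2585, 0.1343]
tool_rot: [[-0.205, -0.979, -0.001], [-0.979, 0.205, 0.0], [-0.0, 0.001, -1.0]]
force: [-4.5, 4.1, 1.3]
opening: 0.349
```

```bash
python3 -m crank '[[0.03,[0.0002,-0.0012,0],[0,0,0.014]],[0.03,[0,0,0],[0,0,0]]]'
```

```text
t: 6.15
position: [0.5865, 0.2582, 0.1343]
tool_rot: [[-0.219, -0.976, -0.001], [-0.976, 0.219, 0.001], [-0.0, 0.001, -1.0]]
force: [-6.6, 4.5, 2.2]
opening: 0.351
```

```bash
python3 -m crank '[[0.03,[0.0002,-0.0012,0],[0,0,0.014]],[0.03,[0,0,0],[0,0,0]]]'
```

```text
t: 6.32
position: [0.5874, 0.2579, 0.1343]
tool_rot: [[-0.232, -0.973, -0.001], [-0.973, 0.232, 0.001], [-0.001, 0.002, -1.0]]
force: [-7.2, 4.9, 2.9]
opening: 0.351
```

Run:
```python
from h import *
s=state();print(s["t"],s["force"].round(2),s["moment"].round(2),s["position"].round(4))
c=capture("side")
for n,(y,x) in (("side",(190,300)),):
    a=c["pixels"][y:y+40,x:x+60,::-1];cv2.imwrite(f"pics/{n}4.png",cv2.resize(a,None,fx=12,fy=12,interpolation=cv2.INTER_CUBIC))
def pr(P):return cv2.projectPoints(np.array(P,float),c["rvec"],c["tvec"],c["mtx"],None)[0][:,0]
for q in (0,5,8,10,12):print(q,((pr([[*tip(.5534,.027,-.0445,1,np.radians(q),.108),.157],[*tip(.5534,.027,-.0445,1,np.radians(q),.108),.135]])-[300,190]+.5)*12-.5).round(0).tolist())
```

```text
6.3167 [-7.21  4.9   2.91] [1.11 1.59 0.02] [0.5874 0.2579 0.1343]
0 [[654.0, 61.0], [643.0, 119.0]]
5 [[651.0, 87.0], [640.0, 144.0]]
8 [[648.0, 102.0], [637.0, 159.0]]
10 [[645.0, 112.0], [634.0, 169.0]]
12 [[641.0, 122.0], [631.0, 179.0]]
```

View pics/side4.png

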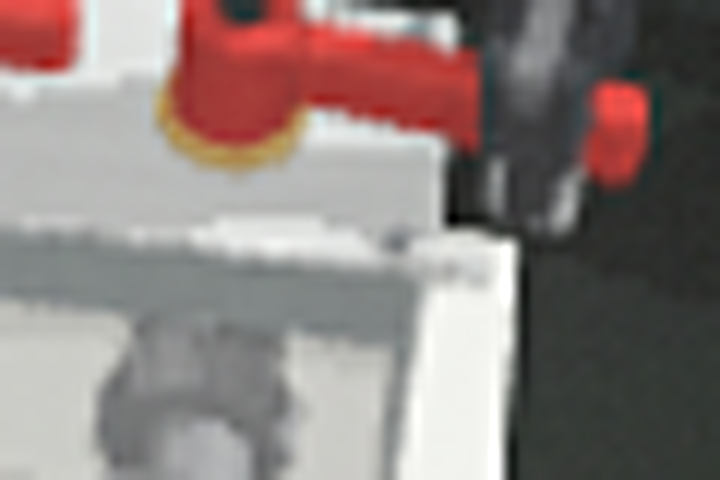

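The arm's end sits at crop row ~133 in its middle, which makes the lever about 8–9°. I'll take one more small step to confirm.

```bash
python3 -m crank '[[0.03,[0.0002,-0.0012,0],[0,0,0.014]],[0.03,[0,0,0],[0,0,0]]]'
python3 - <<'E'
from h import *
c=capture("side")
a=c["pixels"][190:230,300:360,::-1];cv2.imwrite(f"pics/side5.png",cv2.resize(a,None,fx=12,fy=12,interpolation=cv2.INTER_CUBIC))
E
```

```text
t: 6.53
position: [0.5883, 0.2575, 0.1343]
tool_rot: [[-0.246, -0.969, -0.002], [-0.969, 0.246, 0.001], [-0.001, 0.002, -1.0]]
force: [-9.9, 5.6, 3.6]
opening: 0.351
```

View pics/side5.png

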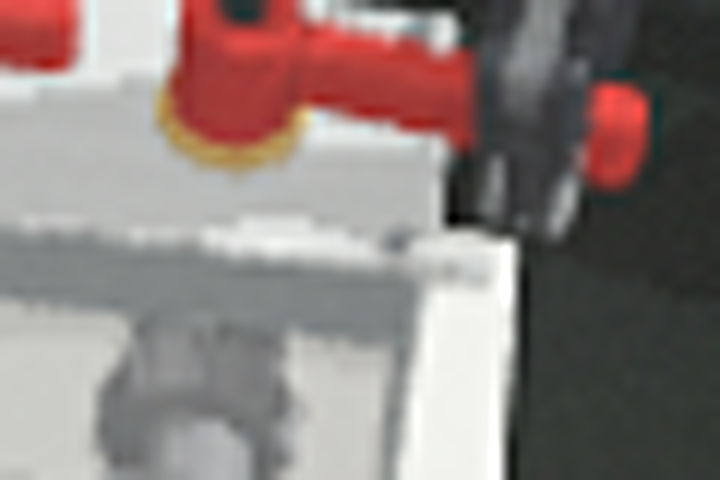

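The arm did not move any further while the force rose to 11 N, so the left lever is held. I back off, lift, and go to the middle lever.

```bash
python3 -m crank '[[0.03,[0,0.006,0],[0,0,0]],[0.03,[0,0.004,0],[0,0,0]],[0.03,[0,0,0],[0,0,0]]]'; python3 -m crank '[[0.03,[0,0,-0.02],[0,0,-0.04]],[0.03,[0,0,-0.02],[0,0,-0.1]],[0.03,[0,0,-0.01],[0,0,-0.06]],[0.03,[0,0,0],[0,0,0]],[0.03,[0,0,0],[0,0,0]]]'
python3 - <<'E'
from h import *
rel([*tip(*PZ,0,0,.085),.165])
E
```

```text
t: 6.83
position: [0.5792, 0.2594, 0.1345]
tool_rot: [[-0.245, -0.969, 0.001], [-0.969, 0.245, -0.0], [0.0, -0.001, -1.0]]
force: [-0.1, 0.1, -0.3]
opening: 0.352
t: 7.25
position: [0.58, 0.2594, 0.1844]
tool_rot: [[-0.05, -0.999, 0.001], [-0.999, 0.05, 0.0], [-0.0, -0.001, -1.0]]
force: [-0.5, -0.1, 0.0]
opening: 0.353
t 7.25 pos [0.58   0.2594 0.1844] shift [0.1485 0.0133 0.0194] turnz -0.0033 F [-0.51 -0.12  0.04] q [ 0.42  0.51  0.27  1.33 -0.   -1.1 ] op 0.353
```

```bash
python3 -m crank '[[0.03,[0.0247,0.0022,0],[0,0,0]],[0.03,[0.0247,0.0022,0],[0,0,0]],[0.03,[0.0247,0.0022,0],[0,0,0]],[0.03,[0.0247,0.0022,0],[0,0,0]],[0.03,[0.0247,0.0022,0],[0,0,0]],[0.03,[0.0247,0.0022,0],[0,0,0]],[0.03,[0,0,0],[0,0,0]],[0.03,[0,0,0],[0,0,0]],[0.03,[0,0,0],[0,0,0]]]'
python3 - <<'E'
from h import *
rel([*tip(*PZ,0,0,.085),.134])
E
```

```text
t: 8.0
position: [0.559, 0.1122, 0.1836]
tool_rot: [[-0.049, -0.999, -0.001], [-0.999, 0.049, -0.0], [0.0, 0.001, -1.0]]
force: [0.2, -1.2, 0.1]
opening: 0.347
t 8.0 pos [0.559  0.1122 0.1836] shift [ 0.0004 -0.0003  0.0496] turnz -0.0026 F [ 0.17 -1.19  0.06] q [ 0.2   0.37  0.06  1.26  0.   -1.32] op 0.347
```

```bash
python3 -m crank '[[0.03,[0,0,0.012],[0,0,0]],[0.03,[0,0,0.012],[0,0,0]],[0.03,[0,0,0],[0,0,0]]]';python3 -m crank '[[0.03,[0,0,0.012],[0,0,0]],[0.03,[0,0,0.013],[0,0,0]],[0.03,[0,0,0],[0,0,0]],[0.03,[0,0,0],[0,0,0]]]'
python3 - <<'E'
from h import *
rel([*tip(*PZ,0,0,.085),.134])
c=capture("side")
a=c["pixels"][170:250,220:340,::-1];cv2.imwrite(f"pics/side6.png",cv2.resize(a,None,fx=6,fy=6,interpolation=cv2.INTER_CUBIC))
E
```

```text
t: 8.25
position: [0.5582, 0.1128, 0.1578]
tool_rot: [[-0.047, -0.999, -0.003], [-0.999, 0.047, -0.001], [0.001, 0.003, -1.0]]
force: [-1.0, -1.0, -0.2]
opening: 0.352
t: 8.58
position: [0.5589, 0.1125, 0.1352]
tool_rot: [[-0.047, -0.999, -0.001], [-0.999, 0.047, -0.0], [0.0, 0.001, -1.0]]
force: [0.0, -0.2, 0.1]
opening: 0.352
t 8.58 pos [0.5589 0.1125 0.1352] shift [ 0.0008 -0.0004  0.0012] turnz -0.0006 F [ 0.05 -0.17  0.15] q [ 0.2   0.39 -0.04  1.15  0.   -1.32] op 0.352
```

View pics/side6.png

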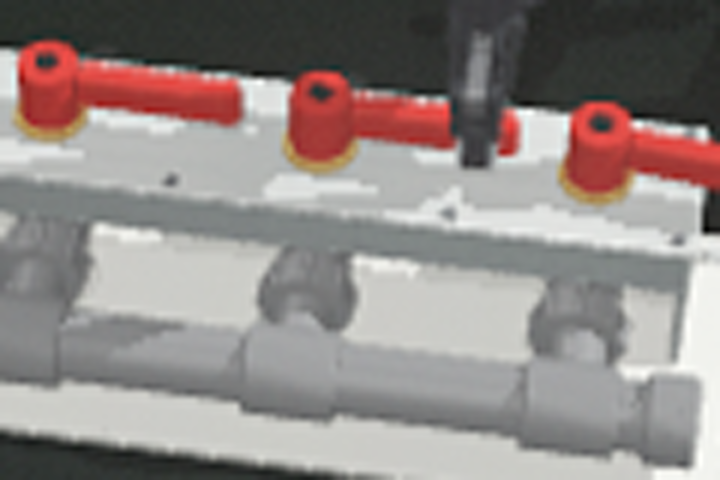

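The fingers straddle the middle arm at crop (475,140), so I'll push gently.

```bash
python3 -m crank '[[0.03,[0,-0.0035,0],[0,0,0]],[0.03,[0,-0.0035,0],[0,0,0]],[0.03,[0.0002,-0.0017,0],[0,0,0.02]],[0.03,[0.0002,-0.0017,0],[0,0,0.02]],[0.03,[0.0002,-0.0017,0],[0,0,0.02]],[0.03,[0.0002,-0.0017,0],[0,0,0.02]],[0.03,[0,0,0],[0,0,0]]]'; python3 -m crank '[[0.03,[0.0002,-0.0017,0],[0,0,0.02]],[0.03,[0,0,0],[0,0,0]]]'; python3 -m crank '[[0.03,[0.0002,-0.0017,0],[0,0,0.02]],[0.03,[0,0,0],[0,0,0]]]'
```

```text
t: 9.22
position: [0.5732, 0.1103, 0.1353]
tool_rot: [[-0.129, -0.992, 0.0], [-0.992, 0.129, 0.0], [-0.0, -0.0, -1.0]]
force: [-0.6, 0.2, 0.5]
opening: 0.352
t: 9.38
position: [0.5748, 0.1099, 0.1352]
tool_rot: [[-0.149, -0.989, -0.0], [-0.989, 0.149, 0.0], [-0.0, 0.0, -1.0]]
force: [-0.4, 0.8, 1.0]
opening: 0.353
t: 9.55
position: [0.5764, 0.1095, 0.1352]
tool_rot: [[-0.168, -0.986, -0.0], [-0.986, 0.168, 0.0], [-0.0, 0.0, -1.0]]
force: [-0.7, 1.2, 0.2]
opening: 0.349
```

```bash
python3 -m crank '[[0.03,[0.0002,-0.0012,0],[0,0,0.014]],[0.03,[0,0,0],[0,0,0]]]'
```

```text
t: 9.72
position: [0.5776, 0.1091, 0.1353]
tool_rot: [[-0.182, -0.983, 0.0], [-0.983, 0.182, 0.0], [-0.0, -0.0, -1.0]]
force: [-1.4, 2.4, -0.2]
opening: 0.351
```

```bash
python3 -m crank '[[0.03,[0.0002,-0.0012,0],[0,0,0.014]],[0.03,[0,0,0],[0,0,0]]]'
```

```text
t: 9.88
position: [0.5787, 0.1087, 0.1353]
tool_rot: [[-0.196, -0.981, 0.0], [-0.981, 0.196, 0.0], [-0.0, 0.0, -1.0]]
force: [-1.6, 2.3, 0.5]
opening: 0.351
```

```bash
python3 -m crank '[[0.03,[0.0002,-0.0012,0],[0,0,0.014]],[0.03,[0,0,0],[0,0,0]]]'
```

```text
t: 10.05
position: [0.5799, 0.1082, 0.1353]
tool_rot: [[-0.209, -0.978, 0.0], [-0.978, 0.209, 0.0], [-0.0, -0.0, -1.0]]
force: [-1.7, 2.2, -0.9]
opening: 0.354
```

```bash
python3 -m crank '[[0.03,[0.0002,-0.0012,0],[0,0,0.014]],[0.03,[0,0,0],[0,0,0]]]'
```

```text
t: 10.22
position: [0.581, 0.1078, 0.1353]
tool_rot: [[-0.223, -0.975, 0.0], [-0.975, 0.223, -0.0], [-0.0, -0.0, -1.0]]
force: [-1.9, 1.8, -0.5]
opening: 0.353
```

```bash
python3 -m crank '[[0.03,[0.0002,-0.0012,0],[0,0,0.014]],[0.03,[0,0,0],[0,0,0]]]'
```

```text
t: 10.38
position: [0.5821, 0.1073, 0.1353]
tool_rot: [[-0.237, -0.972, 0.0], [-0.972, 0.237, -0.0], [0.0, -0.0, -1.0]]
force: [-1.0, 1.7, -0.6]
opening: 0.349
```

```bash
python3 -m crank '[[0.03,[0.0002,-0.0012,0],[0,0,0.014]],[0.03,[0,0,0],[0,0,0]]]'
```

```text
t: 10.55
position: [0.5833, 0.1068, 0.1353]
tool_rot: [[-0.25, -0.968, 0.0], [-0.968, 0.25, -0.0], [0.0, -0.0, -1.0]]
force: [-0.7, 1.6, -0.2]
opening: 0.353
```

```bash
python3 -m crank '[[0.03,[0.0002,-0.0012,0],[0,0,0.014]],[0.03,[0,0,0],[0,0,0]]]'
```

```text
t: 10.72
position: [0.5844, 0.1063, 0.1353]
tool_rot: [[-0.264, -0.965, 0.0], [-0.965, 0.264, -0.0], [-0.0, -0.0, -1.0]]
force: [-1.6, 2.0, -0.5]
opening: 0.355
```

```bash
python3 -m crank '[[0.03,[0.0002,-0.0017,0],[0,0,0.02]],[0.03,[0,0,0],[0,0,0]]]'
```

```text
t: 10.88
position: [0.5861, 0.1056, 0.1353]
tool_rot: [[-0.284, -0.959, 0.0], [-0.959, 0.284, -0.0], [0.0, -0.0, -1.0]]
force: [-1.3, 1.4, -0.8]
opening: 0.35
```

```bash
python3 -m crank '[[0.03,[0.0002,-0.0017,0],[0,0,0.02]],[0.03,[0,0,0],[0,0,0]]]'
python3 - <<'E'
from h import *
rel([*tip(*PZ,0,.2,.085),.134],.2)
c=capture("side")
a=c["pixels"][170:250,220:340,::-1];cv2.imwrite(f"pics/side7.png",cv2.resize(a,None,fx=6,fy=6,interpolation=cv2.INTER_CUBIC))
E
```

```text
t: 11.05
position: [0.5876, 0.105, 0.1353]
tool_rot: [[-0.303, -0.953, 0.0], [-0.953, 0.303, -0.0], [0.0, -0.0, -1.0]]
force: [-0.7, 1.8, -0.3]
opening: 0.352
t 11.05 pos [0.5876 0.105  0.1353] shift [-0.0006  0.0123  0.0013] turnz -0.0608 F [-0.72  1.83 -0.32] q [ 0.18  0.44  0.05  1.17 -0.   -1.09] op 0.352
```

View pics/side7.png

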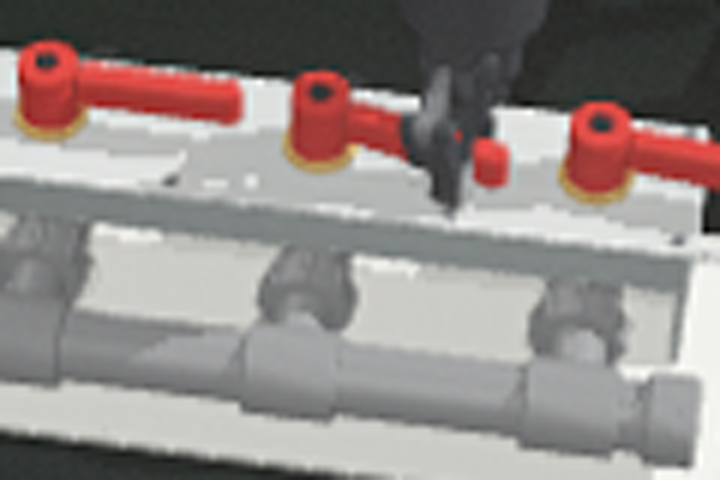

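The middle lever turns past the play (about 12°) at a low force, so it is the free one. I'll sweep on.

```bash
python3 -m crank '[[0.03,[0.0009,-0.0068,0],[0,0,0.08]],[0.03,[0.0009,-0.0068,0],[0,0,0.08]],[0.03,[0.0009,-0.0068,0],[0,0,0.08]],[0.03,[0,0,0],[0,0,0]]]'
python3 - <<'E'
from h import *
rel([*tip(*PZ,0,.5,.085),.134],.5)
E
```

```text
t: 11.43
position: [0.6061, 0.0943, 0.1352]
tool_rot: [[-0.523, -0.852, 0.001], [-0.852, 0.523, -0.0], [0.0, -0.001, -1.0]]
force: [-0.4, 0.2, 0.4]
opening: 0.354
t 11.43 pos [0.6061 0.0943 0.1352] shift [-0.0009  0.0083  0.0012] turnz -0.0034 F [-0.37  0.21  0.41] q [ 0.15  0.48  0.1   1.19 -0.   -0.87] op 0.354
```

```bash
python3 -m crank '[[0.03,[0.0009,-0.0068,0],[0,0,0.08]],[0.03,[0.0009,-0.0068,0],[0,0,0.08]],[0.03,[0.0009,-0.0068,0],[0,0,0.08]],[0.03,[0.0009,-0.0068,0],[0,0,0.08]],[0.03,[0,0,0],[0,0,0]]]'
python3 - <<'E'
from h import *
rel([*tip(*PZ,0,.8,.085),.134],.8)
E
```

```text
t: 11.85
position: [0.6248, 0.0747, 0.1352]
tool_rot: [[-0.763, -0.647, 0.0], [-0.647, 0.763, -0.0], [-0.0, -0.001, -1.0]]
force: [1.0, 0.1, 0.4]
opening: 0.348
t 11.85 pos [0.6248 0.0747 0.1352] shift [-0.001   0.0102  0.0012] turnz -0.0208 F [1.   0.13 0.36] q [ 0.12  0.51  0.15  1.21 -0.   -0.58] op 0.348
```

Run:
```python
from h import *
c=capture("side")
a=c["pixels"][170:250,220:340,::-1];cv2.imwrite(f"pics/side8.png",cv2.resize(a,None,fx=6,fy=6,interpolation=cv2.INTER_CUBIC))
c=capture("top")
a=c["pixels"][145:225,150:330,::-1];cv2.imwrite(f"pics/top8.png",cv2.resize(a,None,fx=4,fy=4,interpolation=cv2.INTER_CUBIC))
```

```text
(no output)
```

View pics/side8.png

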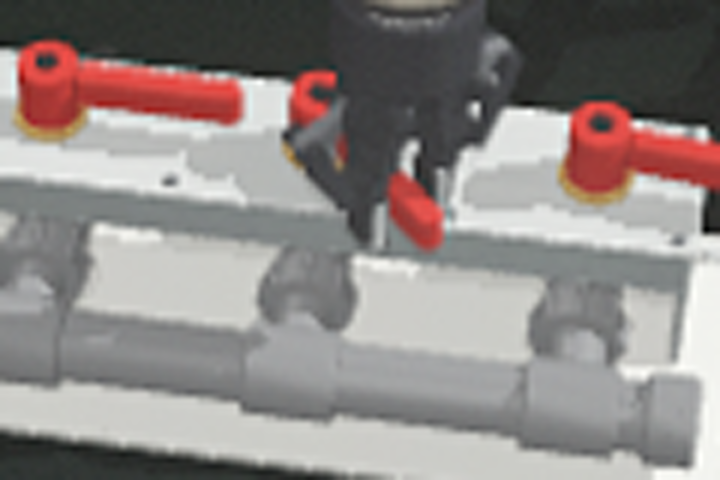

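View pics/top8.png

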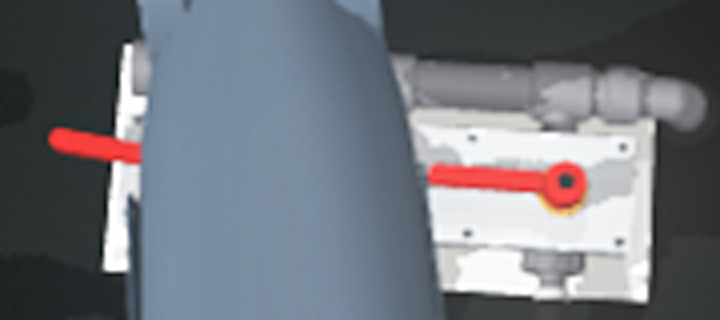

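The middle arm is following at about 45°. I continue, and slow down near the stop.

```bash
python3 -m crank '[[0.03,[0.0009,-0.0068,0],[0,0,0.08]],[0.03,[0.0009,-0.0068,0],[0,0,0.08]],[0.03,[0.0009,-0.0068,0],[0,0,0.08]],[0.03,[0.0009,-0.0068,0],[0,0,0.08]],[0.03,[0.0009,-0.0068,0],[0,0,0.08]],[0.03,[0.0009,-0.0068,0],[0,0,0.08]],[0.03,[0.0009,-0.0068,0],[0,0,0.08]],[0.03,[0,0,0],[0,0,0]]]'
python3 - <<'E'
from h import *
rel([*tip(*PZ,0,1.4,.085),.134],1.4)
E
```

```text
t: 12.62
position: [0.6398, 0.0302, 0.1354]
tool_rot: [[-0.99, -0.144, 0.0], [-0.144, 0.99, -0.0], [-0.0, -0.0, -1.0]]
force: [-0.4, -0.2, -0.4]
opening: 0.354
t 12.62 pos [0.6398 0.0302 0.1354] shift [-0.0008  0.0071  0.0014] turnz 0.0203 F [-0.39 -0.25 -0.35] q [ 0.05  0.54  0.19  1.23 -0.   -0.1 ] op 0.354
```

```bash
python3 -m crank '[[0.03,[0.0004,-0.0034,0],[0,0,0.04]],[0.03,[0.0004,-0.0034,0],[0,0,0.04]],[0.03,[0,0,0],[0,0,0]]]'
```

```text
t: 12.87
position: [0.6398, 0.0241, 0.1354]
tool_rot: [[-0.998, -0.068, 0.0], [-0.068, 0.998, 0.0], [-0.0, 0.0, -1.0]]
force: [0.7, 1.5, -0.8]
opening: 0.35
```

```bash
python3 -m crank '[[0.03,[0.0003,-0.0025,0],[0,0,0.03]],[0.03,[0,0,0],[0,0,0]]]'
```

```text
t: 13.03
position: [0.6397, 0.0217, 0.1354]
tool_rot: [[-0.999, -0.039, 0.0], [-0.039, 0.999, 0.0], [-0.0, 0.0, -1.0]]
force: [0.7, 3.7, 0.6]
opening: 0.353
```

```bash
python3 -m crank '[[0.03,[0.0002,-0.0017,0],[0,0,0.02]],[0.03,[0,0,0],[0,0,0]]]'
```

```text
t: 13.2
position: [0.6396, 0.0198, 0.1354]
tool_rot: [[-1.0, -0.017, 0.0], [-0.017, 1.0, 0.0], [-0.0, 0.0, -1.0]]
force: [1.1, 4.6, 0.9]
opening: 0.353
```

```bash
python3 -m crank '[[0.03,[0.0002,-0.0017,0],[0,0,0.02]],[0.03,[0,0,0],[0,0,0]]]'
```

```text
t: 13.37
position: [0.6394, 0.0179, 0.1354]
tool_rot: [[-1.0, 0.004, 0.0], [0.004, 1.0, 0.0], [-0.0, 0.0, -1.0]]
force: [0.4, 4.7, 1.2]
opening: 0.354
```

```bash
python3 -m crank '[[0.03,[0.0002,-0.0017,0],[0,0,0.02]],[0.03,[0,0,0],[0,0,0]]]'
```

```text
t: 13.53
position: [0.6393, 0.0161, 0.1354]
tool_rot: [[-1.0, 0.025, 0.0], [0.025, 1.0, 0.0], [-0.0, 0.0, -1.0]]
force: [0.9, 3.3, 2.0]
opening: 0.353
```

```bash
python3 -m crank '[[0.03,[0.0002,-0.0015,0],[0,0,0.015]],[0.03,[0,0,0],[0,0,0]]]'
```

```text
t: 13.7
position: [0.6391, 0.0146, 0.1354]
tool_rot: [[-0.999, 0.04, 0.0], [0.04, 0.999, 0.0], [-0.0, 0.0, -1.0]]
force: [1.0, 3.7, 2.2]
opening: 0.349
```

```bash
python3 -m crank '[[0.03,[0,-0.0012,0],[0,0,0]],[0.03,[0,0,0],[0,0,0]]]'
```

```text
t: 13.87
position: [0.6391, 0.0138, 0.1354]
tool_rot: [[-0.999, 0.039, 0.0], [0.039, 0.999, 0.001], [-0.0, 0.001, -1.0]]
force: [0.6, 6.2, 0.2]
opening: 0.351
```

```bash
python3 -m crank '[[0.03,[0,-0.0012,0],[0,0,0]],[0.03,[0,0,0],[0,0,0]]]'
```

```text
t: 14.03
position: [0.6391, 0.013, 0.1355]
tool_rot: [[-0.999, 0.038, 0.0], [0.038, 0.999, 0.002], [-0.0, 0.002, -1.0]]
force: [1.8, 10.1, 1.4]
opening: 0.349
```

```bash
python3 -m crank '[[0.03,[0,-0.0012,0],[0,0,0]],[0.03,[0,0,0],[0,0,0]]]'
```

```text
t: 14.2
position: [0.6391, 0.0123, 0.1354]
tool_rot: [[-0.999, 0.038, 0.001], [0.038, 0.999, 0.002], [-0.0, 0.002, -1.0]]
force: [1.9, 12.7, 1.6]
opening: 0.35
```

The force climbed 3.7 → 12.7 N with little movement, so the lever is on its stop. I back off, lift and look.

```bash
python3 -m crank '[[0.03,[0,0.006,0],[0,0,0]],[0.03,[0,0.004,0],[0,0,0]],[0.03,[0,0,0],[0,0,0]]]'; python3 -m crank '[[0.03,[0,0,-0.02],[0,0,0]],[0.03,[0,0,-0.03],[0,0,-0.04]],[0.03,[0,0,-0.02],[0,0,-0.04]],[0.03,[0,0,0],[0,0,0]],[0.03,[0,0,0],[0,0,0]]]'
python3 - <<'E'
from h import *
rel([*tip(*PZ,-1,0,.085),.165])
rel([*tip(*PZ,1,0,.085),.165])
c=capture("side")
a=c["pixels"][170:250,220:340,::-1];cv2.imwrite(f"pics/side9.png",cv2.resize(a,None,fx=6,fy=6,interpolation=cv2.INTER_CUBIC))
E
```

```text
t: 14.45
position: [0.6391, 0.0214, 0.1352]
tool_rot: [[-0.999, 0.039, -0.0], [0.039, 0.999, -0.001], [0.0, -0.001, -1.0]]
force: [-0.0, 0.3, -0.1]
opening: 0.35
t: 14.87
position: [0.6399, 0.0207, 0.2063]
tool_rot: [[-0.999, -0.04, 0.002], [-0.04, 0.999, -0.0], [-0.002, -0.001, -1.0]]
force: [0.3, 0.4, -0.9]
opening: 0.349
t 14.87 pos [0.6399 0.0207 0.2063] shift [ 0.09   -0.0552  0.0411] turnz -1.4841 F [ 0.34  0.39 -0.89] q [ 0.03  0.52  0.34  1.39 -0.   -0.01] op 0.349
t 14.87 pos [0.6399 0.0207 0.2063] shift [0.064  0.2436 0.041 ] turnz -1.4841 F [ 0.34  0.39 -0.89] q [ 0.03  0.52  0.34  1.39 -0.   -0.01] op 0.349
```

View pics/side9.png

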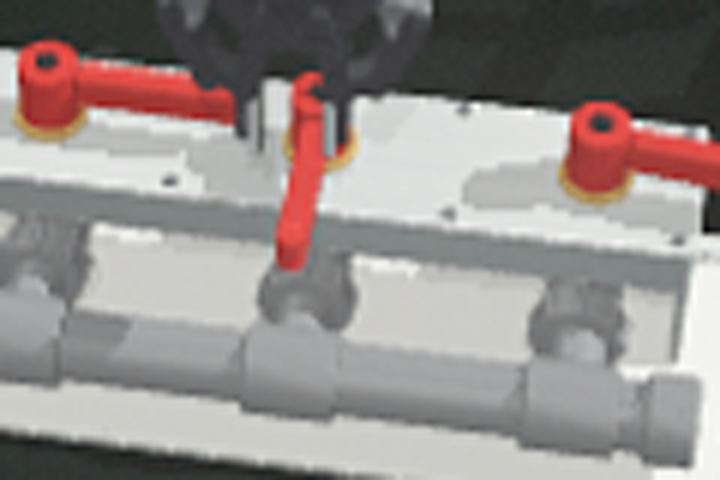

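The middle arm lies along its pipe, from its hub at crop (310,90) to its end at (290,255). Next is the right lever: turn back, then travel.

```bash
python3 -m crank '[[0.03,[0,0,0],[0,0,-0.124]],[0.03,[0,0,0],[0,0,-0.124]],[0.03,[0,0,0],[0,0,-0.124]],[0.03,[0,0,0],[0,0,-0.124]],[0.03,[0,0,0],[0,0,-0.124]],[0.03,[0,0,0],[0,0,-0.124]],[0.03,[0,0,0],[0,0,-0.124]],[0.03,[0,0,0],[0,0,-0.124]],[0.03,[0,0,0],[0,0,-0.124]],[0.03,[0,0,0],[0,0,-0.124]],[0.03,[0,0,0],[0,0,-0.124]],[0.03,[0,0,0],[0,0,-0.12]]]'
python3 - <<'E'
from h import *
rel([*tip(*PZ,-1,0,.085),.18])
E
```

```text
t: 15.92
position: [0.6386, 0.0208, 0.2038]
tool_rot: [[-0.041, -0.999, -0.002], [-0.999, 0.041, -0.0], [0.001, 0.002, -1.0]]
force: [0.5, -0.4, 0.5]
opening: 0.352
t 15.92 pos [0.6386 0.0208 0.2038] shift [0.0624 0.0838 0.0241] turnz 0.0058 F [ 0.48 -0.41  0.51] q [ 0.03  0.52  0.34  1.39 -0.   -1.5 ] op 0.352
```

```bash
python3 -m crank '[[0.03,[0.0156,0.021,0],[0,0,0]],[0.03,[0.0156,0.021,0],[0,0,0]],[0.03,[0.0156,0.021,0.008],[0,0,0]],[0.03,[0.0156,0.021,0.008],[0,0,0]],[0.03,[0,0,0.008],[0,0,0]],[0.03,[0,0,0],[0,0,0]],[0.03,[0,0,0],[0,0,0]],[0.03,[0,0,0],[0,0,0]]]'
python3 - <<'E'
from h import *
rel([*tip(*PZ,-1,0,.085),.134])
E
```

```text
t: 16.58
position: [0.5529, -0.0371, 0.1812]
tool_rot: [[-0.046, -0.999, -0.0], [-0.999, 0.046, 0.0], [-0.0, 0.0, -1.0]]
force: [-0.6, 0.1, 0.7]
opening: 0.348
t 16.58 pos [ 0.5529 -0.0371  0.1812] shift [0.0011 0.0005 0.0472] turnz 0.0003 F [-0.57  0.06  0.68] q [-0.07  0.34  0.01  1.24  0.   -1.59] op 0.348
```

```bash
python3 -m crank '[[0.03,[0.0008,0,0.012],[0,0,0]],[0.03,[0,0,0.012],[0,0,0]],[0.03,[0,0,0],[0,0,0]]]';python3 -m crank '[[0.03,[0,0,0.011],[0,0,0]],[0.03,[0,0,0.011],[0,0,0]],[0.03,[0,0,0],[0,0,0]],[0.03,[0,0,0],[0,0,0]]]'
python3 - <<'E'
from h import *
rel([*tip(*PZ,-1,0,.085),.134])
c=capture("side")
a=c["pixels"][160:240,190:310,::-1];cv2.imwrite(f"pics/side10.png",cv2.resize(a,None,fx=6,fy=6,interpolation=cv2.INTER_CUBIC))
E
```

```text
t: 16.83
position: [0.5521, -0.0377, 0.1555]
tool_rot: [[-0.046, -0.999, -0.002], [-0.999, 0.046, 0.0], [-0.0, 0.002, -1.0]]
force: [-0.5, -0.3, -1.0]
opening: 0.354
t: 17.17
position: [0.5525, -0.0379, 0.1356]
tool_rot: [[-0.046, -0.999, -0.001], [-0.999, 0.046, 0.0], [0.0, 0.001, -1.0]]
force: [-0.4, 0.4, 0.1]
opening: 0.351
t 17.17 pos [ 0.5525 -0.0379  0.1356] shift [0.0002 0.0003 0.0016] turnz 0.0005 F [-0.44  0.42  0.13] q [-0.07  0.36 -0.08  1.13 -0.   -1.59] op 0.351
```

View pics/side10.png

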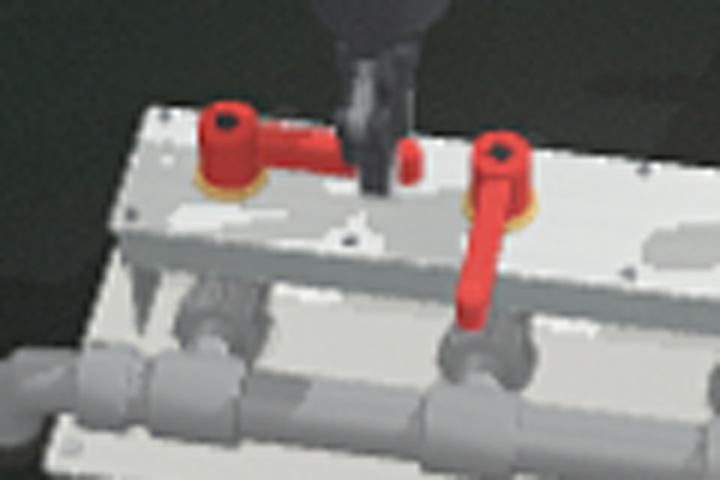

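The fingers straddle the right arm at crop (375,150), and the middle lever is still open. I'll push gently.

```bash
python3 -m crank '[[0.03,[0,-0.0035,0],[0,0,0]],[0.03,[0,-0.0035,0],[0,0,0]],[0.03,[0.0002,-0.0017,0],[0,0,0.02]],[0.03,[0.0002,-0.0017,0],[0,0,0.02]],[0.03,[0.0002,-0.0017,0],[0,0,0.02]],[0.03,[0.0002,-0.0017,0],[0,0,0.02]],[0.03,[0,0,0],[0,0,0]]]'; python3 -m crank '[[0.03,[0.0002,-0.0017,0],[0,0,0.02]],[0.03,[0,0,0],[0,0,0]]]'; python3 -m crank '[[0.03,[0.0002,-0.0017,0],[0,0,0.02]],[0.03,[0,0,0],[0,0,0]]]'
```

```text
t: 17.8
position: [0.5664, -0.0398, 0.1353]
tool_rot: [[-0.128, -0.992, 0.0], [-0.992, 0.128, 0.0], [-0.0, -0.0, -1.0]]
force: [0.1, 0.6, 0.2]
opening: 0.356
t: 17.97
position: [0.5679, -0.0403, 0.1353]
tool_rot: [[-0.148, -0.989, 0.0], [-0.989, 0.148, 0.0], [-0.0, 0.0, -1.0]]
force: [-0.9, 1.3, 0.4]
opening: 0.348
t: 18.13
position: [0.5696, -0.0407, 0.1352]
tool_rot: [[-0.167, -0.986, -0.0], [-0.986, 0.167, 0.0], [-0.0, 0.0, -1.0]]
force: [-1.6, 1.3, 0.5]
opening: 0.355
```

```bash
python3 -m crank '[[0.03,[0.0002,-0.0012,0],[0,0,0.014]],[0.03,[0,0,0],[0,0,0]]]'
```

```text
t: 18.3
position: [0.5707, -0.041, 0.1353]
tool_rot: [[-0.181, -0.984, -0.0], [-0.984, 0.181, 0.0], [-0.0, 0.0, -1.0]]
force: [-1.5, 1.8, -0.4]
opening: 0.354
```

```bash
python3 -m crank '[[0.03,[0.0002,-0.0012,0],[0,0,0.014]],[0.03,[0,0,0],[0,0,0]]]'
```

```text
t: 18.47
position: [0.5718, -0.0415, 0.1352]
tool_rot: [[-0.195, -0.981, -0.0], [-0.981, 0.195, 0.0], [-0.0, 0.0, -1.0]]
force: [-1.6, 2.3, 0.1]
opening: 0.353
```

```bash
python3 -m crank '[[0.03,[0.0002,-0.0012,0],[0,0,0.014]],[0.03,[0,0,0],[0,0,0]]]'
```

```text
t: 18.63
position: [0.573, -0.042, 0.1353]
tool_rot: [[-0.208, -0.978, 0.0], [-0.978, 0.208, -0.0], [0.0, -0.0, -1.0]]
force: [-2.6, 1.6, 0.5]
opening: 0.355
```

```bash
python3 -m crank '[[0.03,[0.0002,-0.0012,0],[0,0,0.014]],[0.03,[0,0,0],[0,0,0]]]'
```

```text
t: 18.8
position: [0.5741, -0.0424, 0.1353]
tool_rot: [[-0.222, -0.975, 0.0], [-0.975, 0.222, 0.0], [-0.0, -0.0, -1.0]]
force: [-1.3, 1.6, -0.5]
opening: 0.354
```

```bash
python3 -m crank '[[0.03,[0.0002,-0.0012,0],[0,0,0.014]],[0.03,[0,0,0],[0,0,0]]]'
```

```text
t: 18.97
position: [0.5753, -0.0429, 0.1353]
tool_rot: [[-0.236, -0.972, 0.0], [-0.972, 0.236, -0.0], [-0.0, -0.0, -1.0]]
force: [-1.8, 1.7, -0.7]
opening: 0.353
```

```bash
python3 -m crank '[[0.03,[0.0002,-0.0012,0],[0,0,0.014]],[0.03,[0,0,0],[0,0,0]]]'
```

```text
t: 19.13
position: [0.5764, -0.0434, 0.1353]
tool_rot: [[-0.249, -0.968, 0.0], [-0.968, 0.249, -0.0], [0.0, -0.0, -1.0]]
force: [-1.1, 1.3, -0.6]
opening: 0.349
```

```bash
python3 -m crank '[[0.03,[0.0002,-0.0012,0],[0,0,0.014]],[0.03,[0,0,0],[0,0,0]]]'
```

```text
t: 19.3
position: [0.5775, -0.0439, 0.1353]
tool_rot: [[-0.263, -0.965, 0.0], [-0.965, 0.263, -0.0], [-0.0, -0.0, -1.0]]
force: [-0.9, 1.3, -0.2]
opening: 0.351
```

```bash
python3 -m crank '[[0.03,[0.0002,-0.0017,0],[0,0,0.02]],[0.03,[0,0,0],[0,0,0]]]'
```

```text
t: 19.47
position: [0.5792, -0.0445, 0.1353]
tool_rot: [[-0.283, -0.959, 0.0], [-0.959, 0.283, -0.0], [0.0, -0.0, -1.0]]
force: [-0.5, 1.8, -0.2]
opening: 0.349
```

```bash
python3 -m crank '[[0.03,[0.0002,-0.0017,0],[0,0,0.02]],[0.03,[0,0,0],[0,0,0]]]'
python3 - <<'E'
from h import *
rel([*tip(*PZ,-1,.2,.085),.134],.2)
E
```

```text
t: 19.63
position: [0.5808, -0.0452, 0.1353]
tool_rot: [[-0.302, -0.953, 0.0], [-0.953, 0.302, -0.0], [0.0, -0.0, -1.0]]
force: [-0.9, 1.9, 0.1]
opening: 0.352
t 19.63 pos [ 0.5808 -0.0452  0.1353] shift [-0.0009  0.0126  0.0013] turnz -0.0597 F [-0.9   1.94  0.05] q [-0.08  0.42  0.    1.16 -0.   -1.34] op 0.352
```

The right lever is past its play with no rise in force, so it is free. I'll sweep on.

```bash
python3 -m crank '[[0.03,[0.0006,-0.0042,0],[0,0,0.05]],[0.03,[0,0,0],[0,0,0]]]'
```

```text
t: 19.8
position: [0.5848, -0.0472, 0.1354]
tool_rot: [[-0.35, -0.937, 0.0], [-0.937, 0.35, -0.0], [0.0, -0.001, -1.0]]
force: [1.2, 0.1, -0.0]
opening: 0.35
```

```bash
python3 -m crank '[[0.03,[0.0009,-0.0068,0],[0,0,0.08]],[0.03,[0.0009,-0.0068,0],[0,0,0.08]],[0.03,[0.0009,-0.0068,0],[0,0,0.08]],[0.03,[0,0,0],[0,0,0]]]'
python3 - <<'E'
from h import *
rel([*tip(*PZ,-1,.5,.085),.134],.5)
c=capture("side")
a=c["pixels"][160:240,190:310,::-1];cv2.imwrite(f"pics/side11.png",cv2.resize(a,None,fx=6,fy=6,interpolation=cv2.INTER_CUBIC))
E
```

```text
t: 20.13
position: [0.6024, -0.0586, 0.1353]
tool_rot: [[-0.563, -0.827, 0.001], [-0.827, 0.563, -0.0], [0.0, -0.001, -1.0]]
force: [0.1, -0.8, -0.6]
opening: 0.348
t 20.13 pos [ 0.6024 -0.0586  0.1353] shift [-0.0012  0.0128  0.0013] turnz -0.0511 F [ 0.11 -0.79 -0.57] q [-0.1   0.46  0.07  1.18 -0.   -1.07] op 0.348
```

View pics/side11.png

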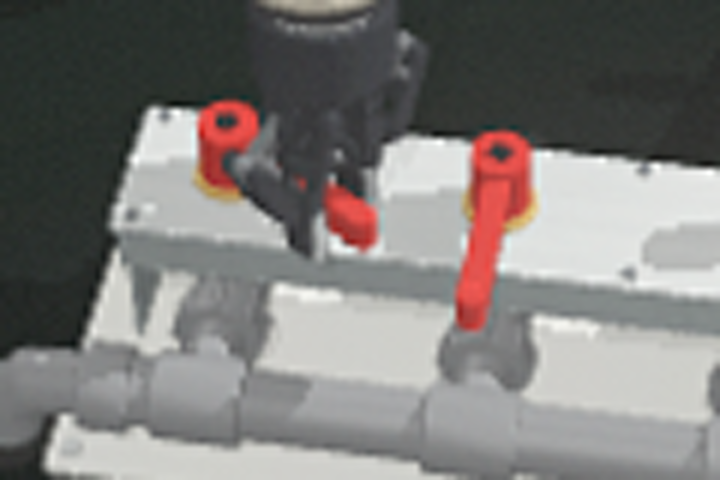

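The right lever follows at about 30°. Its end is at crop (355,225).

```bash
python3 -m crank '[[0.03,[0.0009,-0.0068,0],[0,0,0.08]],[0.03,[0.0009,-0.0068,0],[0,0,0.08]],[0.03,[0.0009,-0.0068,0],[0,0,0.08]],[0.03,[0.0009,-0.0068,0],[0,0,0.08]],[0.03,[0.0009,-0.0068,0],[0,0,0.08]],[0.03,[0,0,0],[0,0,0]]]'
python3 - <<'E'
from h import *
rel([*tip(*PZ,-1,.95,.085),.134],.95)
E
```

```text
t: 20.68
position: [0.6235, -0.0849, 0.1353]
tool_rot: [[-0.839, -0.544, 0.0], [-0.544, 0.839, -0.0], [-0.0, -0.0, -1.0]]
force: [-0.6, -1.0, -0.3]
opening: 0.352
t 20.68 pos [ 0.6235 -0.0849  0.1353] shift [-0.0012  0.0088  0.0013] turnz 0.0011 F [-0.56 -0.99 -0.32] q [-0.14  0.51  0.15  1.21 -0.   -0.71] op 0.352
```

```bash
python3 -m crank '[[0.03,[0.0009,-0.0068,0],[0,0,0.08]],[0.03,[0.0009,-0.0068,0],[0,0,0.08]],[0.03,[0.0009,-0.0068,0],[0,0,0.08]],[0.03,[0.0009,-0.0068,0],[0,0,0.08]],[0.03,[0.0009,-0.0068,0],[0,0,0.08]],[0.03,[0,0,0],[0,0,0]]]'
python3 - <<'E'
from h import *
rel([*tip(*PZ,-1,1.35,.085),.134],1.35)
E
```

```text
t: 21.18
position: [0.6327, -0.1174, 0.1353]
tool_rot: [[-0.984, -0.176, 0.0], [-0.176, 0.984, -0.0], [-0.0, -0.0, -1.0]]
force: [0.3, -0.9, -0.8]
opening: 0.352
t 21.18 pos [ 0.6327 -0.1174  0.1353] shift [-0.001   0.0091  0.0013] turnz 0.0028 F [ 0.3  -0.86 -0.79] q [-0.18  0.54  0.2   1.23 -0.   -0.36] op 0.352
```

```bash
python3 -m crank '[[0.03,[0.0004,-0.0034,0],[0,0,0.04]],[0.03,[0.0004,-0.0034,0],[0,0,0.04]],[0.03,[0.0004,-0.0034,0],[0,0,0.04]],[0.03,[0,0,0],[0,0,0]]]'
```

```text
t: 21.52
position: [0.6328, -0.127, 0.1354]
tool_rot: [[-0.998, -0.06, 0.0], [-0.06, 0.998, 0.0], [-0.0, 0.0, -1.0]]
force: [0.8, 2.8, 0.2]
opening: 0.352
```

```bash
python3 -m crank '[[0.03,[0.0003,-0.0025,0],[0,0,0.03]],[0.03,[0,0,0],[0,0,0]]]'
```

```text
t: 21.68
position: [0.6327, -0.1293, 0.1354]
tool_rot: [[-1.0, -0.03, 0.0], [-0.03, 1.0, 0.0], [-0.0, 0.0, -1.0]]
force: [0.3, 2.9, 0.1]
opening: 0.352
```

```bash
python3 -m crank '[[0.03,[0.0002,-0.0017,0],[0,0,0.02]],[0.03,[0,0,0],[0,0,0]]]'
```

```text
t: 21.85
position: [0.6326, -0.1312, 0.1354]
tool_rot: [[-1.0, -0.009, 0.0], [-0.009, 1.0, 0.0], [-0.0, 0.0, -1.0]]
force: [-0.7, 3.8, 0.4]
opening: 0.354
```

```bash
python3 -m crank '[[0.03,[0.0002,-0.0017,0],[0,0,0.02]],[0.03,[0,0,0],[0,0,0]]]'
```

```text
t: 22.02
position: [0.6324, -0.1331, 0.1354]
tool_rot: [[-1.0, 0.012, -0.0], [0.012, 1.0, 0.0], [0.0, 0.0, -1.0]]
force: [0.4, 4.5, 0.7]
opening: 0.351
```

```bash
python3 -m crank '[[0.03,[0.0002,-0.0017,0],[0,0,0.02]],[0.03,[0,0,0],[0,0,0]]]'
```

```text
t: 22.18
position: [0.6322, -0.1348, 0.1354]
tool_rot: [[-0.999, 0.033, 0.0], [0.033, 0.999, 0.0], [-0.0, 0.0, -1.0]]
force: [-0.1, 3.7, 1.9]
opening: 0.351
```

```bash
python3 -m crank '[[0.03,[0.0002,-0.0012,0],[0,0,0.01]],[0.03,[0,0,0],[0,0,0]]]'
```

```text
t: 22.35
position: [0.632, -0.1357, 0.1353]
tool_rot: [[-0.999, 0.042, 0.0], [0.042, 0.999, 0.001], [-0.0, 0.001, -1.0]]
force: [-0.3, 6.0, 0.7]
opening: 0.35
```

```bash
python3 -m crank '[[0.03,[0,-0.0012,0],[0,0,0]],[0.03,[0,0,0],[0,0,0]]]'
```

```text
t: 22.52
position: [0.6321, -0.1365, 0.1354]
tool_rot: [[-0.999, 0.041, 0.0], [0.041, 0.999, 0.001], [-0.0, 0.001, -1.0]]
force: [0.3, 9.1, 1.2]
opening: 0.351
```

```bash
python3 -m crank '[[0.03,[0,-0.0012,0],[0,0,0]],[0.03,[0,0,0],[0,0,0]]]'
```

```text
t: 22.68
position: [0.632, -0.1373, 0.1354]
tool_rot: [[-0.999, 0.041, 0.0], [0.041, 0.999, 0.002], [-0.0, 0.002, -1.0]]
force: [1.2, 12.3, 1.8]
opening: 0.352
```

```bash
python3 -m crank '[[0.03,[0,-0.001,0],[0,0,0]],[0.03,[0,0,0],[0,0,0]]]'
```

```text
t: 22.85
position: [0.632, -0.1379, 0.1353]
tool_rot: [[-0.999, 0.041, 0.0], [0.041, 0.999, 0.003], [-0.0, 0.003, -1.0]]
force: [1.5, 14.8, 1.7]
opening: 0.352
```

The right lever is on its stop. I back off, lift, turn back and go to the left lever, which is sitting at about 8.5°.

```bash
python3 -m crank '[[0.03,[0,0.006,0],[0,0,0]],[0.03,[0,0.005,0],[0,0,0]],[0.03,[0,0,0],[0,0,0]]]'; python3 -m crank '[[0.03,[0,0,-0.025],[0,0,0]],[0.03,[0,0,-0.03],[0,0,-0.04]],[0.03,[0,0,-0.025],[0,0,-0.1]],[0.03,[0,0,0],[0,0,-0.12]],[0.03,[0,0,0],[0,0,-0.12]],[0.03,[0,0,0],[0,0,-0.12]],[0.03,[0,0,0],[0,0,-0.12]],[0.03,[0,0,0],[0,0,-0.12]],[0.03,[0,0,0],[0,0,-0.12]],[0.03,[0,0,0],[0,0,-0.12]],[0.03,[0,0,0],[0,0,-0.12]],[0.03,[0,0,0],[0,0,-0.12]]]';python3 -m crank '[[0.03,[0,0,0],[0,0,-0.12]],[0.03,[0,0,0],[0,0,-0.1]],[0.03,[0,0,0],[0,0,0]]]'
python3 - <<'E'
from h import *
rel([*tip(*PZ,1,.14,.085),.19],.14)
E
```

```text
t: 23.1
position: [0.6324, -0.128, 0.1353]
tool_rot: [[-0.999, 0.042, 0.0], [0.042, 0.999, -0.001], [-0.0, -0.001, -1.0]]
force: [-0.2, -0.3, -0.8]
opening: 0.353
t: 24.1
position: [0.6323, -0.129, 0.2153]
tool_rot: [[-0.378, -0.926, -0.0], [-0.926, 0.378, -0.001], [0.001, -0.0, -1.0]]
force: [1.0, 0.1, 0.7]
opening: 0.352
t: 24.35
position: [0.6323, -0.1289, 0.2153]
tool_rot: [[-0.168, -0.986, -0.0], [-0.986, 0.168, -0.001], [0.001, -0.0, -1.0]]
force: [0.4, -0.7, -0.1]
opening: 0.353
t 24.35 pos [ 0.6323 -0.1289  0.2153] shift [-0.3744  0.119   0.0251] turnz 0.0175 F [ 0.41 -0.72 -0.07] q [-0.2   0.53  0.39  1.42 -0.   -1.6 ] op 0.353
```

```bash
python3 -m crank '[[0.03,[-0.031,0.0099,0],[0,0,0.017]],[0.03,[-0.031,0.0099,0],[0,0,0]],[0.03,[-0.031,0.0099,0],[0,0,0]],[0.03,[-0.031,0.0099,0],[0,0,0]],[0.03,[-0.031,0.0099,0],[0,0,0]],[0.03,[-0.031,0.0099,0],[0,0,0]],[0.03,[-0.031,0.0099,0],[0,0,0]],[0.03,[-0.031,0.0099,0],[0,0,0]],[0.03,[-0.031,0.0099,0],[0,0,0]],[0.03,[-0.031,0.0099,0],[0,0,0]],[0.03,[-0.031,0.0099,0],[0,0,0]],[0.03,[-0.031,0.0099,0],[0,0,0]]]';python3 -m crank '[[0.03,[0,0,0],[0,0,0]],[0.03,[0,0,0],[0,0,0]],[0.03,[0,0,0],[0,0,0]]]'
python3 - <<'E'
from h import *
rel([*tip(*PZ,1,.14,.085),.18],.14)
E
```

```text
t: 25.35
position: [0.5857, 0.2605, 0.2154]
tool_rot: [[-0.194, -0.981, 0.0], [-0.981, 0.194, -0.0], [0.0, -0.001, -1.0]]
force: [0.3, 0.1, -0.1]
opening: 0.352
t: 25.6
position: [0.5861, 0.2588, 0.2152]
tool_rot: [[-0.192, -0.981, 0.0], [-0.981, 0.192, -0.001], [0.001, -0.0, -1.0]]
force: [0.3, -0.1, 0.7]
opening: 0.351
t 25.6 pos [0.5861 0.2588 0.2152] shift [0.0002 0.0082 0.0352] turnz -0.0067 F [ 0.31 -0.13  0.7 ] q [ 0.42  0.52  0.37  1.42 -0.   -0.96] op 0.351
```

```bash
python3 -m crank '[[0.03,[0,0.004,0.015],[0,0,0]],[0.03,[0,0.004,0.015],[0,0,0]],[0.03,[0,0,0.005],[0,0,0]],[0.03,[0,0,0],[0,0,0]],[0.03,[0,0,0],[0,0,0]]]'
python3 - <<'E'
from h import *
rel([*tip(*PZ,1,.14,.085),.134],.14)
c=capture("side")
a=c["pixels"][160:240,220:340,::-1];a=c["pixels"][160:240,250:370,::-1];cv2.imwrite(f"pics/side12.png",cv2.resize(a,None,fx=6,fy=6,interpolation=cv2.INTER_CUBIC))
E
```

```text
t: 26.02
position: [0.5785, 0.2599, 0.1809]
tool_rot: [[-0.192, -0.981, 0.0], [-0.981, 0.192, -0.0], [0.0, -0.0, -1.0]]
force: [0.0, -0.2, 0.8]
opening: 0.347
t 26.02 pos [0.5785 0.2599 0.1809] shift [-0.0002  0.0005  0.0469] turnz -0.0065 F [ 0.04 -0.16  0.79] q [ 0.42  0.51  0.26  1.32 -0.   -0.96] op 0.347
```

View pics/side12.png

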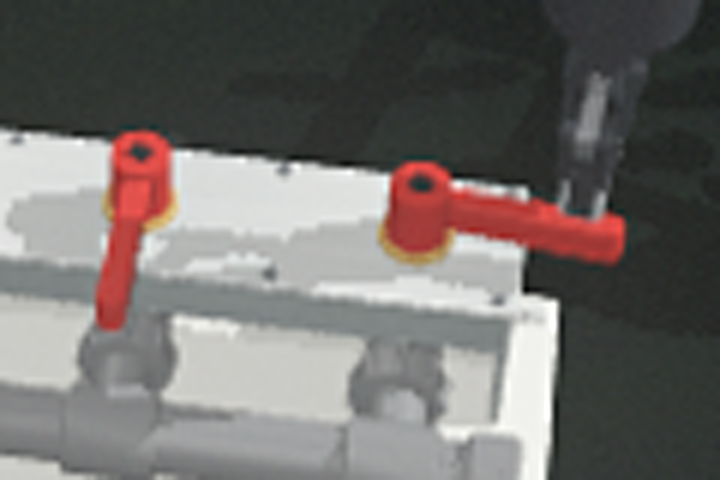

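The tips at crop (585,205) are over the left arm, as aimed, so I descend.

```bash
python3 -m crank '[[0.03,[0,0,0.012],[0,0,0]],[0.03,[0,0,0.01],[0,0,0]],[0.03,[0,0,0],[0,0,0]]]';python3 -m crank '[[0.03,[0,0,0.011],[0,0,0]],[0.03,[0,0,0.013],[0,0,0]],[0.03,[0,0,0],[0,0,0]],[0.03,[0,0,0],[0,0,0]]]'
python3 -m crank '[[0.03,[0,-0.003,0],[0,0,0]],[0.03,[0,-0.003,0],[0,0,0]],[0.03,[0,0,0],[0,0,0]]]'
```

```text
t: 26.32
position: [0.5777, 0.2603, 0.1568]
tool_rot: [[-0.191, -0.982, -0.002], [-0.982, 0.191, -0.001], [0.001, 0.002, -1.0]]
force: [-0.2, 0.4, -0.9]
opening: 0.353
t: 26.65
position: [0.5779, 0.2606, 0.1344]
tool_rot: [[-0.191, -0.982, -0.001], [-0.982, 0.191, -0.0], [0.001, 0.001, -1.0]]
force: [-0.1, 0.5, 1.7]
opening: 0.354
t: 26.9
position: [0.5848, 0.2597, 0.1351]
tool_rot: [[-0.191, -0.982, 0.001], [-0.982, 0.191, 0.001], [-0.001, -0.001, -1.0]]
force: [-0.3, -0.7, -0.5]
opening: 0.349
```

```bash
python3 -m crank '[[0.03,[0.0002,-0.0017,0],[0,0,0.02]],[0.03,[0,0,0],[0,0,0]]]'
```

```text
t: 27.07
position: [0.586, 0.259, 0.1346]
tool_rot: [[-0.212, -0.977, 0.0], [-0.977, 0.212, 0.0], [-0.0, -0.0, -1.0]]
force: [-0.5, -0.3, -0.1]
opening: 0.354
```

```bash
python3 -m crank '[[0.03,[0.0002,-0.0017,0],[0,0,0.02]],[0.03,[0,0,0],[0,0,0]]]'
```

```text
t: 27.23
position: [0.5874, 0.2585, 0.1344]
tool_rot: [[-0.231, -0.973, 0.0], [-0.973, 0.231, 0.0], [-0.0, -0.0, -1.0]]
force: [-0.9, 0.1, 0.9]
opening: 0.349
```

```bash
python3 -m crank '[[0.03,[0.0002,-0.0017,0],[0,0,0.02]],[0.03,[0,0,0],[0,0,0]]]'
```

```text
t: 27.4
position: [0.5891, 0.2579, 0.1343]
tool_rot: [[-0.251, -0.968, 0.0], [-0.968, 0.251, 0.0], [-0.0, 0.0, -1.0]]
force: [-0.8, 0.5, 1.3]
opening: 0.354
```

```bash
python3 -m crank '[[0.03,[0.0002,-0.0017,0],[0,0,0.02]],[0.03,[0,0,0],[0,0,0]]]'
```

```text
t: 27.57
position: [0.5907, 0.2573, 0.1343]
tool_rot: [[-0.27, -0.963, 0.0], [-0.963, 0.27, 0.0], [-0.0, -0.0, -1.0]]
force: [-1.6, 1.6, 1.0]
opening: 0.35
```

```bash
python3 -m crank '[[0.03,[0.0002,-0.0017,0],[0,0,0.02]],[0.03,[0,0,0],[0,0,0]]]'
```

```text
t: 27.73
position: [0.5923, 0.2566, 0.1342]
tool_rot: [[-0.289, -0.957, -0.0], [-0.957, 0.289, 0.0], [-0.0, 0.0, -1.0]]
force: [-1.0, 2.0, 0.6]
opening: 0.35
```

Now past the earlier hold position (x 0.588) at 2 N, so the left lever has been freed. Two more careful steps, then the sweep.

```bash
python3 -m crank '[[0.03,[0.0003,-0.0017,0],[0,0,0.02]],[0.03,[0.0003,-0.0017,0],[0,0,0.02]],[0.03,[0,0,0],[0,0,0]]]'
```

```text
t: 27.98
position: [0.5954, 0.2549, 0.1342]
tool_rot: [[-0.328, -0.945, 0.0], [-0.945, 0.328, -0.0], [0.0, -0.0, -1.0]]
force: [-1.1, 0.7, -1.1]
opening: 0.35
```

```bash
python3 -m crank '[[0.03,[0.0006,-0.0042,0],[0,0,0.05]],[0.03,[0.0006,-0.0042,0],[0,0,0.05]],[0.03,[0,0,0],[0,0,0]]]'
python3 - <<'E'
from h import *
rel([*tip(*PZ,1,.4,.085),.134],.4)
E
```

```text
t: 28.23
position: [0.6031, 0.2506, 0.1342]
tool_rot: [[-0.421, -0.907, 0.0], [-0.907, 0.421, -0.0], [0.0, -0.0, -1.0]]
force: [-0.4, 0.1, 0.8]
opening: 0.35
t 28.23 pos [0.6031 0.2506 0.1342] shift [-0.0007  0.0048  0.0002] turnz 0.0121 F [-0.41  0.06  0.81] q [ 0.39  0.56  0.23  1.24 -0.   -0.74] op 0.35
```

```bash
python3 -m crank '[[0.03,[0.0009,-0.0068,0],[0,0,0.08]],[0.03,[0.0009,-0.0068,0],[0,0,0.08]],[0.03,[0.0009,-0.0068,0],[0,0,0.08]],[0.03,[0.0009,-0.0068,0],[0,0,0.08]],[0.03,[0.0009,-0.0068,0],[0,0,0.08]],[0.03,[0,0,0],[0,0,0]]]'
python3 - <<'E'
from h import *
rel([*tip(*PZ,1,.8,.085),.134],.8)
c=capture("side")
a=c["pixels"][160:240,250:370,::-1];cv2.imwrite(f"pics/side13.png",cv2.resize(a,None,fx=6,fy=6,interpolation=cv2.INTER_CUBIC))
E
```

```text
t: 28.73
position: [0.6288, 0.2276, 0.1342]
tool_rot: [[-0.741, -0.671, 0.0], [-0.671, 0.741, -0.001], [0.0, -0.001, -1.0]]
force: [0.7, -0.9, 0.5]
opening: 0.351
t 28.73 pos [0.6288 0.2276 0.1342] shift [-0.0015  0.0059  0.0002] turnz 0.0118 F [ 0.71 -0.94  0.5 ] q [ 0.35  0.6   0.29  1.26 -0.   -0.39] op 0.351
```

View pics/side13.png

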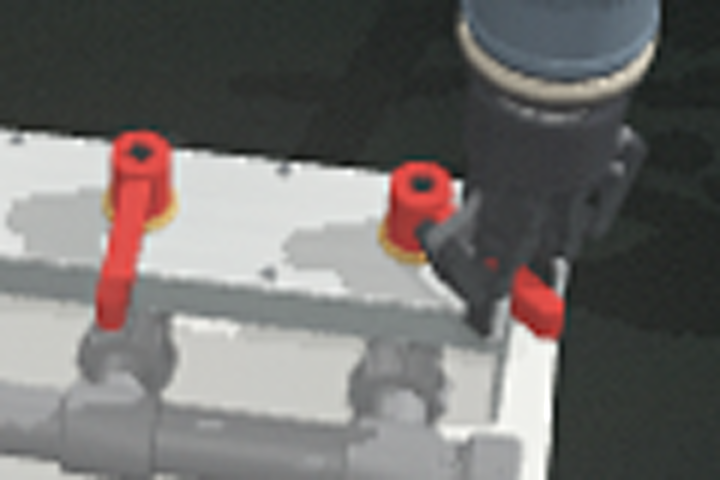

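The left lever follows at about 42°, with its end at crop (545,310). I'll continue.

```bash
python3 -m crank '[[0.03,[0.001,-0.0068,0],[0,0,0.08]],[0.03,[0.001,-0.0068,0],[0,0,0.08]],[0.03,[0.0008,-0.0068,0],[0,0,0.08]],[0.03,[0.0008,-0.0068,0],[0,0,0.08]],[0.03,[0.0008,-0.0068,0],[0,0,0.08]],[0.03,[0.0008,-0.0068,0],[0,0,0.08]],[0.03,[0.0008,-0.0068,0],[0,0,0.08]],[0.03,[0,0,0],[0,0,0]]]'
python3 - <<'E'
from h import *
rel([*tip(*PZ,1,1.35,.085),.134],1.35)
E
```

```text
t: 29.45
position: [0.6455, 0.1836, 0.1344]
tool_rot: [[-0.984, -0.177, 0.0], [-0.177, 0.984, -0.0], [-0.0, -0.0, -1.0]]
force: [-1.5, 0.2, 0.7]
opening: 0.35
t 29.45 pos [0.6455 0.1836 0.1344] shift [-0.0019  0.0075  0.0004] turnz 0.0042 F [-1.47  0.2   0.75] q [ 0.28  0.6   0.3   1.27 -0.    0.1 ] op 0.35
```

```bash
python3 -m crank '[[0.03,[0.0004,-0.0034,0],[0,0,0.04]],[0.03,[0.0004,-0.0034,0],[0,0,0.04]],[0.03,[0.0004,-0.0034,0],[0,0,0.04]],[0.03,[0,0,0],[0,0,0]]]'
```

```text
t: 29.78
position: [0.6456, 0.1742, 0.1344]
tool_rot: [[-0.998, -0.062, 0.0], [-0.062, 0.998, 0.0], [-0.0, -0.0, -1.0]]
force: [0.3, -0.1, 1.0]
opening: 0.353
```

```bash
python3 -m crank '[[0.03,[0.0003,-0.0025,0],[0,0,0.03]],[0.03,[0,0,0],[0,0,0]]]'
python3 - <<'E'
from h import *
rel([*tip(*PZ,1,1.571,.085),.134],1.571)
E
```

```text
t: 29.95
position: [0.6454, 0.1719, 0.1344]
tool_rot: [[-0.999, -0.033, 0.0], [-0.033, 0.999, 0.0], [-0.0, 0.0, -1.0]]
force: [0.3, 1.7, 0.2]
opening: 0.353
t 29.95 pos [0.6454 0.1719 0.1344] shift [-0.0018  0.0007  0.0004] turnz 0.0797 F [0.26 1.75 0.18] q [0.26 0.6  0.29 1.26 0.   0.23] op 0.353
```

```bash
python3 -m crank '[[0.03,[0.0002,-0.0017,0],[0,0,0.02]],[0.03,[0.0002,-0.0017,0],[0,0,0.02]],[0.03,[0,0,0],[0,0,0]]]'
```

```text
t: 30.2
position: [0.6452, 0.1681, 0.1344]
tool_rot: [[-1.0, 0.011, 0.0], [0.011, 1.0, 0.0], [-0.0, 0.0, -1.0]]
force: [1.9, 3.0, 1.3]
opening: 0.349
```

```bash
python3 -m crank '[[0.03,[0.0002,-0.0017,0],[0,0,0.02]],[0.03,[0,0,0],[0,0,0]]]'
```

```text
t: 30.37
position: [0.6451, 0.1663, 0.1344]
tool_rot: [[-0.999, 0.032, 0.0], [0.032, 0.999, 0.0], [-0.0, 0.0, -1.0]]
force: [1.4, 2.8, 1.2]
opening: 0.354
```

```bash
python3 -m crank '[[0.03,[0.0002,-0.0015,0],[0,0,0.015]],[0.03,[0,0,0],[0,0,0]]]'
```

```text
t: 30.53
position: [0.6449, 0.1648, 0.1344]
tool_rot: [[-0.999, 0.047, 0.0], [0.047, 0.999, 0.0], [-0.0, 0.0, -1.0]]
force: [2.0, 3.9, 2.2]
opening: 0.354
```

```bash
python3 -m crank '[[0.03,[0,-0.0012,0],[0,0,0]],[0.03,[0,0,0],[0,0,0]]]'
```

```text
t: 30.7
position: [0.6449, 0.1639, 0.1344]
tool_rot: [[-0.999, 0.046, 0.0], [0.046, 0.999, 0.001], [-0.0, 0.001, -1.0]]
force: [2.4, 5.5, 1.6]
opening: 0.353
```

```bash
python3 -m crank '[[0.03,[0,-0.0012,0],[0,0,0]],[0.03,[0,0,0],[0,0,0]]]'
```

```text
t: 30.87
position: [0.6449, 0.1632, 0.1344]
tool_rot: [[-0.999, 0.045, 0.0], [0.045, 0.999, 0.001], [-0.0, 0.001, -1.0]]
force: [2.5, 8.1, 0.4]
opening: 0.352
```

```bash
python3 -m crank '[[0.03,[0,-0.0012,0],[0,0,0]],[0.03,[0,0,0],[0,0,0]]]'
```

```text
t: 31.03
position: [0.6449, 0.1624, 0.1345]
tool_rot: [[-0.999, 0.045, 0.001], [0.045, 0.999, 0.002], [-0.001, 0.002, -1.0]]
force: [3.8, 10.3, 0.4]
opening: 0.351
```

```bash
python3 -m crank '[[0.03,[0,-0.001,0],[0,0,0]],[0.03,[0,0,0],[0,0,0]]]'
```

```text
t: 31.2
position: [0.6448, 0.1618, 0.1345]
tool_rot: [[-0.999, 0.045, 0.001], [0.045, 0.999, 0.003], [-0.001, 0.003, -1.0]]
force: [3.8, 12.9, -0.7]
opening: 0.352
```

The left lever is home. I release it, lift, and draw back so both cameras can see.

```bash
python3 -m crank '[[0.03,[0,0.006,0],[0,0,0]],[0.03,[0,0.005,0],[0,0,0]],[0.03,[0,0,0],[0,0,0]]]'; python3 -m crank '[[0.03,[0,0,-0.025],[0,0,0]],[0.03,[0,0,-0.03],[0,0,0]],[0.03,[0,0,-0.03],[0,0,0]],[0.03,[0,0,-0.03],[0,0,0]],[0.03,[0.03,0,-0.01],[0,0,0]],[0.03,[0.035,0.01,0],[0,0,0]],[0.03,[0.035,0.01,0],[0,0,0]],[0.03,[0.035,0.01,0],[0,0,0]],[0.03,[0.035,0.01,0],[0,0,0]],[0.03,[0.035,0.01,0],[0,0,0]],[0.03,[0.035,0.01,0],[0,0,0]],[0.03,[0,0,0],[0,0,0]]]';python3 -m crank '[[0.03,[0.02,0.03,0],[0,0,0]],[0.03,[0.02,0.03,0],[0,0,0]],[0.03,[0.02,0.03,0],[0,0,0]],[0.03,[0,0.03,0],[0,0,0]],[0.03,[0,0,0],[0,0,0]]]'
python3 - <<'E'
from h import *
for n in("side","top"):
    c=capture(n)
    if n=="side":a=c["pixels"][165:265,190:370,::-1]
    else:a=c["pixels"][145:225,150:330,::-1]
    cv2.imwrite(f"pics/{n}14.png",cv2.resize(a,None,fx=4.4,fy=4.4,interpolation=cv2.INTER_CUBIC));cv2.imwrite(f"pics/{n}14full.png",c["pixels"][:,:,::-1])
    P=[[*tip(*PZ,i,q,r),.157] for i in(1,0,-1) for q,r in((0,0),(1.571,.108))]
    o=np.array([190,165] if n=="side" else [150,145])
    print(n,((cv2.projectPoints(np.array(P),c["rvec"],c["tvec"],c["mtx"],None)[0][:,0]-o+.5)*4.4-.5).round(0).tolist())
E
```

```text
t: 31.45
position: [0.6448, 0.1718, 0.134]
tool_rot: [[-0.999, 0.045, -0.001], [0.045, 0.999, -0.001], [0.001, -0.001, -1.0]]
force: [0.4, 0.3, 0.2]
opening: 0.352
t: 32.45
position: [0.4035, 0.243, 0.2599]
tool_rot: [[-0.999, 0.043, -0.001], [0.043, 0.999, 0.0], [0.001, 0.0, -1.0]]
force: [-1.4, -1.2, 0.4]
opening: 0.353
t: 32.87
position: [0.3529, 0.3685, 0.2588]
tool_rot: [[-0.999, 0.042, -0.0], [0.042, 0.999, 0.0], [0.0, 0.0, -1.0]]
force: [1.4, 0.9, -1.0]
opening: 0.35
side [[572.0, 117.0], [558.0, 228.0], [366.0, 94.0], [342.0, 202.0], [166.0, 70.0], [133.0, 176.0]]
top [[202.0, 177.0], [215.0, 31.0], [411.0, 189.0], [421.0, 43.0], [622.0, 202.0], [629.0, 55.0]]
```

View pics/side14.png

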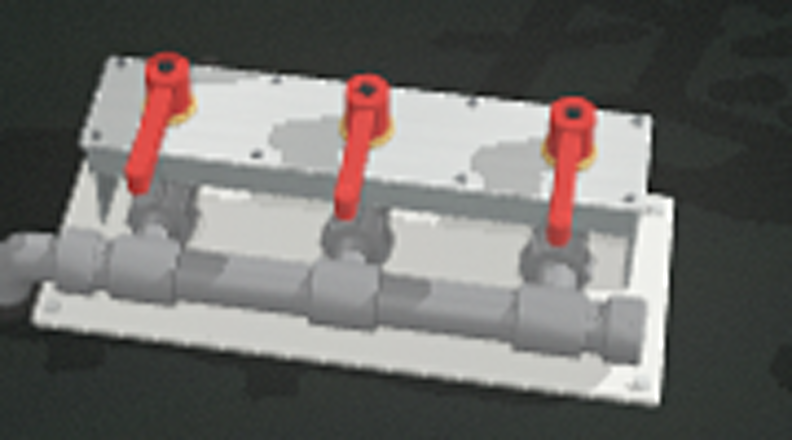

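View pics/top14.png

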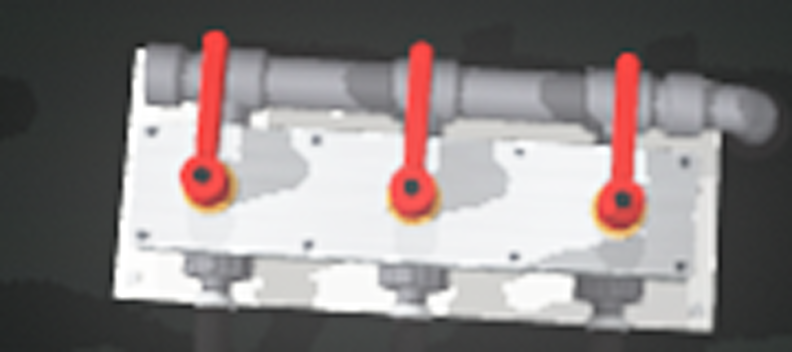

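View pics/side14full.png

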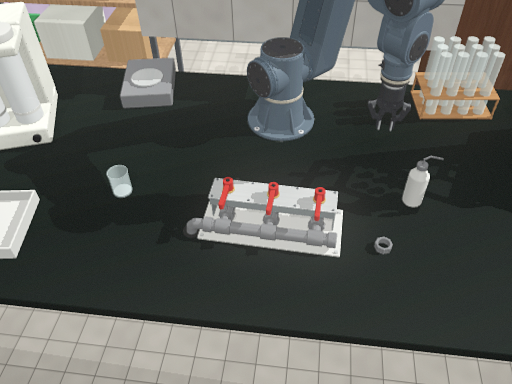

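In the top view all three arms end at about (215,33), (421,44) and (628,56). I predicted (215,31), (421,43) and (629,55) for fully open. The bottle, nut and beaker stand where they were and the gripper is clear, so I'm handing in.

Run:
```python
from rig import *
print(close_job())
```

```text
the job is handed in; nothing more can be done
None
```

All three suction valves are open and the job is handed in, at about 33 s of the 72 s allowed.

- **Order:** I tried the left lever first. It stopped at about 8–9° with the force rising to 11 N, so I let go of it. The middle lever was free and went home. That freed the right one, and then the left one turned too.
- **On the stops:** Each lever ran at about 2–5 N until the force climbed steeply at the end. I stopped at 12.8 N (middle), 14.9 N (right) and 13.6 N (left). The highest force I read was 14.9 N, against the 20 N limit. I read it only at the end of each move, so a short peak in between could have gone unseen.
- **Last checks:** With the gripper lifted clear, the top picture shows every lever end within about 2 pixels, in a 4.4x enlargement, of where a fully open lever should be. The side picture shows the bottle, nut and beaker undisturbed. No check failed. The two cameras differed by about 3 mm on the manifold's position, and that caused no trouble.

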